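# Clear a hardwood board: stack its carton on a rack and scrape off the chips

### The arm

A 7-joint arm with a two-finger parallel gripper is mounted at the origin on the work surface. World frame = base frame: x ahead of the robot, y to its left, z up, the work surface at z = 0. Lengths are in m, angles in rad, forces in N, time in s.
With the tool pointing down it reaches from about 0.425 to 0.875 m from the base axis. Payload 4.7 kg.
Tool frame: the origin (TCP) lies on the mounting face of the last link; the fingertips stand 182 mm ahead of it and the grasp point (between the pads) lies 164 mm ahead of it; x points along the fingers, y is the direction in which the jaws open and shut, and the axes are right-handed (so a half turn about x gives the same grasp; the last joint's range is limited). The gripper opens to 87 mm and grips with 3 to 60 N. Pads are 19 mm wide; open, the fingers measure 117 mm over their backs; the gripper's body (75 mm by 190 mm) begins 51 mm behind the grasp point.
Start: joints at [-1.142, 0.321, -0.07, 1.45, 0.023, 1.371, -0.057], TCP at [0.262, 0.595, 0.405] pointing down, gripper open.
Joint ranges: [-2.86, 2.86], [-0.3, 2.09], [-1.38, 1.24], [0.06, 2.45], [-1.56, 4.7], [0.09, 2.05], [-2.69, 2.69]. Speed limits (rad/s): [2.57, 2.57, 3.14, 3.14, 3.14, 3.14, 3.14].

### API

Orientations are given as a rotation vector (axis times angle).
In Python, from bench import monitor, get_image, ctrl gives the robot as it stands.
- The arm moves only by the shell command python3 -m creep 'ROWS' [FORCE]. ROWS is JSON, a list of rows, each a list of 7 numbers: the shift along the tool's x, y, z in mm, then the turn, a rotation vector about the tool's x, y, z in rad, then the finger opening in mm, from 0 to 87. A call has 1 to 5 rows; each row shifts and turns the commanded pose from where the row before left it, along the tool's axes as they then stand; what a row does not reach is not made up. A row lasts 1/10 s, in which the tool goes at most 50 mm and 8.59 degrees, less where a joint would pass 70% of its speed; a pose out of reach is approached as far as the arm can. A call is refused whole if a number of a shift passes 50 or a number of a turn 0.15, either way. A call with a gripper value outside its range is refused whole. The fingers move at their own pace and stop on an object; FORCE is the grip in N (left out, the last holds). Time passes only in rows, so rows that do not move let the fingers close. It gives the time, the measured TCP pose, the force and the opening at its end, in the units of the state.
- monitor.get_state(): the state, without advancing time (a new reading comes with each control period).
- get_image(name): name is "scene" or "side" or "wrist"; returns a dict with "img" (400x640x3 uint8, red, green, blue), "mtx" (3x3 intrinsics, pixels), "D" ([k1, k2, p1, p2, k3] as OpenCV has them; the pictures are not rectified), "view" (4x4, takes a point from world to camera coordinates). Camera axes: x right, y up, looking along -z (the intrinsics and any distortion apply to the point x, -y, -z); pixel columns grow to the right and rows downward; lengths in m; the calibration is good to about 2 mm. A picture is of the moment at which its call begins. There is no depth.
- ctrl.close_job(): hands the job in, once; it reports no verdict.
The state is a dict: "time": time; "joint_positions": joint angles; "qd": joint speeds; "joint_torque": joint torques, N m; "position": TCP position; "tool_rot": TCP orientation; "ft_force": force on the tool from outside, world axes, zero at the start; "torque": the same for the moment, N m; "grip_width": opening from 0.0 (shut) to 1.0 (fully open).
Only numpy, scipy, OpenCV 4.12 (cv2) and the standard library are available. Lean on these libraries where they do the work, as an engineer would, in place of code of your own. Each camera call takes 0.05 s, during which the arm holds its last target.

### The job

Clear the dark board on the bench for finishing: first lift the carton off it and stack it squarely on the carton on the blue sloped rack, pushed right back against the backstop. Then take the red-handled scraper block from its tool tray and, holding it flat down on the board, scrape all five wood chips off the end of the board into the grey offcut tray; do not touch the splintery chips with the gripper. Finally stand the scraper back upright in its tool tray, leaving the glue bottle, the notched block and the tape measure where they are.

Things in the scene. Friction and masses are not known exactly. Their poses are not given: they have to be found in the camera images.
- board: dark hardwood board, 190 mm (its x) by 460 mm (its y) by 24 mm, lying fixed on two pale bearers; origin on the bench under its centre, z up. Its upper face is 64 mm above the bench, its underside 40 mm. Its long axis is y; its two ends are at y = +230 and -230 mm. The offcut tray is at one end, the carton rack beyond the other; which is which varies
- board_top (a point): centre of the board's upper face (same axes as the board), 64 mm above the bench
- offcut_tray: grey open tray, fixed on the bench, 260 mm (x) by 230 mm (y), walls 4 mm thick and 36 mm high, floor 4 mm thick; origin under its centre, axes parallel to the board's. Its near wall is tucked 12 mm under one end of the board, so that what is pushed off that end drops in. Its centre is 333 mm from the board's centre along the board's +y or -y
- rack: blue steel carton rack, fixed; origin on the bench under the shelf, z up; its shelf slopes down away from the robot (to the rack's +x) by 0.26 rad (15 degrees) to an upright strap backstop at the lower end. 120 mm wide (y), open at both sides and at the robot's side
- rack_bed: the sloping shelf of that rack: origin on the shelf's upper surface at the middle of the foot of the backstop's front face; x points down the slope into the backstop, z is square to the shelf. The shelf is 134 mm long (x from -134 mm to 0) and 120 mm wide; the backstop's face is the plane x = 0 and stands 98 mm high
- stocked_carton: sealed cardboard carton, 110 mm (x) by 60 mm (y) by 42 mm (z), about 0.5 kg, loose, already on the rack with its 110 mm side down the slope and its end against the backstop; origin at the centre of its underside. It must stay there
- carton: the same kind of carton, 110 mm (x) by 60 mm (y) by 42 mm (z), about 0.45 kg, standing flat near the middle of the board with chips on both sides; origin at the centre of its underside. Rightly stacked it stands on the stocked carton with its origin at about x = -55, y = 0, z = 42 mm of rack_bed and its x axis along the slope, either way round. Friction keeps it where it is let go on the slope, so it must be pushed back against the backstop
- chip0: pale split wood chip, about 62 mm long (its x), 19 to 24 mm wide (y) and 10 mm thick, 12 g, lying loose on the board; origin on its underside near its middle
- chip1: pale split wood chip, about 62 mm long (its x), 19 to 24 mm wide (y) and 10 mm thick, 12 g, lying loose on the board; origin on its underside near its middle
- chip2: pale split wood chip, about 62 mm long (its x), 19 to 24 mm wide (y) and 10 mm thick, 12 g, lying loose on the board; origin on its underside near its middle
- chip3: pale split wood chip, about 62 mm long (its x), 19 to 24 mm wide (y) and 10 mm thick, 12 g, lying loose on the board; origin on its underside near its middle
- chip4: pale split wood chip, about 62 mm long (its x), 19 to 24 mm wide (y) and 10 mm thick, 12 g, lying loose on the board; origin on its underside near its middle
- scraper: scraper block, 80 mm high, about 0.3 kg: a steel-soled wooden block 36 mm thick (its x), 150 mm long (its y) and 40 mm high, with a red grip rib on top, 24 mm thick (x), 110 mm long (y), from 40 to 80 mm above the sole; origin at the centre of the flat sole. It starts upright in the tool tray
- tool_tray: shallow wooden tray, fixed on the bench on the robot's side of the board, 85 mm (x) by 210 mm (y), 16 mm high, walls and floor 4 mm thick; origin under its centre. The scraper stands on its floor with its long side along the tray's long side (y), roughly
- glue: yellow glue bottle with red cap, 60 mm across, 150 mm tall, standing on the bench on the robot's side of the board; bystander; origin under its centre
- lap_block: notched wooden block, 110 by 55 by 44 mm, on the bench on the robot's side of the board; bystander; origin under its centre
- tape_measure: yellow and black tape measure, 75 by 36 by 61 mm, on the bench beyond the board; bystander; origin under its centre

How it is judged:
On the way, in this order (a step that is already met when the one before it is completed fails the run):
1. the carton stands on the stocked carton on the rack, back against the backstop, and is let go (x of carton in the frame of rack_bed between -0.064 and -0.052 m and y of carton in the frame of rack_bed between -0.02 and 0.02 m and z of carton in the frame of rack_bed between 0.037 and 0.048 m and angle between the x axis of each of carton, stocked_carton and the x axis of rack_bed, either way round below 0.14 rad and angle between the z axis of each of carton, stocked_carton and the z axis of rack_bed, either way round below 0.1 rad and x of stocked_carton in the frame of rack_bed between -0.064 and -0.052 m and y of stocked_carton in the frame of rack_bed between -0.02 and 0.02 m and z of stocked_carton in the frame of rack_bed between -0.005 and 0.006 m and contact force between the fingers and carton below 0.05 N), for 0.2 s.
2. the scraper, held in the gripper, is flat down on the board (x of scraper in the frame of board between -0.1 and 0.1 m and y of scraper in the frame of board between -0.25 and 0.25 m and z of scraper in the frame of board_top between -0.004 and 0.006 m and angle between scraper's own z axis and vertical below 0.2 rad and contact force between the fingers and scraper above 1 N), for 0.2 s.
3. all five chips are in the offcut tray (x of chip0 in the frame of offcut_tray between -0.128 and 0.128 m and y of chip0 in the frame of offcut_tray between -0.113 and 0.113 m and z of each of chip0, chip1, chip2, chip3, chip4 in the frame of offcut_tray below 0.05 m and x of chip1 in the frame of offcut_tray between -0.128 and 0.128 m and y of chip1 in the frame of offcut_tray between -0.113 and 0.113 m and x of chip2 in the frame of offcut_tray between -0.128 and 0.128 m and y of chip2 in the frame of offcut_tray between -0.113 and 0.113 m and x of chip3 in the frame of offcut_tray between -0.128 and 0.128 m and y of chip3 in the frame of offcut_tray between -0.113 and 0.113 m and x of chip4 in the frame of offcut_tray between -0.128 and 0.128 m and y of chip4 in the frame of offcut_tray between -0.113 and 0.113 m), for 0.2 s.
At the end, for the whole second after the job is handed in: Both cartons on the rack one on the other, ends within 9 mm of the backstop, within 20 mm of the rack's middle line and within 0.14 rad of square to it, flat on each other; all five chips inside the offcut tray; the scraper upright (within 0.15 rad) on the floor of the tool tray; everything at rest (all of step 3 and x of carton in the frame of rack_bed between -0.064 and -0.052 m and y of carton in the frame of rack_bed between -0.02 and 0.02 m and z of carton in the frame of rack_bed between 0.037 and 0.048 m and angle between the x axis of each of carton, stocked_carton and the x axis of rack_bed, either way round below 0.14 rad and angle between the z axis of each of carton, stocked_carton and the z axis of rack_bed, either way round below 0.1 rad and x of stocked_carton in the frame of rack_bed between -0.064 and -0.052 m and y of stocked_carton in the frame of rack_bed between -0.02 and 0.02 m and z of stocked_carton in the frame of rack_bed between -0.005 and 0.006 m and x of scraper in the frame of tool_tray between -0.035 and 0.035 m and y of scraper in the frame of tool_tray between -0.06 and 0.06 m and z of scraper in the frame of tool_tray between -0.002 and 0.01 m and angle between scraper's own z axis and vertical below 0.15 rad and linear speed of each of carton, stocked_carton, scraper, chip0, chip1, chip2, chip3, chip4 below 0.02 m/s); the robot touches nothing.
It fails at once if the gripper or arm touches a chip (over 0.5 N) (contact force between any of the arm, the fingers and chip0 above 0.5 N or contact force between any of the arm, the fingers and chip1 above 0.5 N or contact force between any of the arm, the fingers and chip2 above 0.5 N or contact force between any of the arm, the fingers and chip3 above 0.5 N or contact force between any of the arm, the fingers and chip4 above 0.5 N).
It fails at once if a bystander (glue bottle, notched block, tape measure) is moved more than 20 mm (distance of any of glue, lap_block, tape_measure from where it was at the start of the episode above 0.02 m).
It also fails if it takes over 72 s, if anything falls off the work surface, if the arm or the gripper's body presses on something with over 40 N, if the wrist force passes 120 N, or if a joint passes its speed limit or range.

## Working session

There is one attempt and no reset: what is moved stays moved. The work goes in short steps, Python scripts to look and compute and a shell command to move; the robot and the scene stay as the last step left them, time stands still between calls to the robot, and variables do not carry over. Pictures are saved under pics/ and viewed, and the job is handed in when it is done.

```bash
ls; mkdir -p pics
python3 - <<'E'
from bench import monitor,get_image
import cv2,numpy as np
print(monitor.get_state())
for n in("scene","side","wrist"):
    d=get_image(n); cv2.imwrite(f"pics/{n}0.png",d["img"][:,:,::-1]); print(n,d["mtx"].tolist(),d["D"],np.round(d["view"],4).tolist())
E
```

```text
pics
{'time': 0.0, 'joint_positions': array([-1.14189065,  0.32184532, -0.07008929,  1.45169714,  0.02261097,
        1.37079903, -0.05690662]), 'qd': array([-0.00145797,  0.00061661, -0.00010603,  0.00171141,  0.00181264,
       -0.00028778,  0.00071977]), 'joint_torque': array([-6.08243022e-05, -4.91285276e+01, -4.03896226e-01, -3.12534428e+01,
       -6.40179100e-02,  4.40077053e-02,  1.73795243e-04]), 'position': array([0.26190244, 0.59467185, 0.4036356 ]), 'tool_rot': array([ 0.32382156,  1.54649877, -0.32688549]), 'ft_force': array([-0.02037713,  0.37860413, -0.13080942]), 'torque': array([ 0.03803392, -0.01264387,  0.02881244]), 'grip_width': 0.9964557886419833}
scene [[450.6542406468945, 0.0, 314.67263417914506], [0.0, 450.6542406468945, 200.9905228035759], [0.0, 0.0, 1.0]] [-0.08996491  0.          0.          0.          0.        ] [[0.7709, 0.6369, 0.0098, -0.4623], [-0.3593, 0.422, 0.8323, 0.1591], [0.526, -0.6452, 0.5542, -1.3731], [0.0, 0.0, 0.0, 1.0]]
side [[361.0944559428154, 0.0, 319.24695669247825], [0.0, 361.0944559428154, 204.61737928867004], [0.0, 0.0, 1.0]] [-0.06545886  0.          0.          0.          0.        ] [[-0.9733, -0.2294, 0.0109, 0.5504], [0.189, -0.7733, 0.6053, -0.1309], [-0.1304, 0.5912, 0.7959, -0.9035], [0.0, 0.0, 0.0, 1.0]]
wrist [[282.29868371153754, 0.0, 318.78632615827655], [0.0, 282.29868371153754, 201.07368977706352], [0.0, 0.0, 1.0]] [-0.04718297  0.          0.          0.          0.        ] [[0.4031, 0.9151, -0.0015, -0.649], [-0.8864, 0.3901, -0.2492, 0.0303], [-0.2275, 0.1018, 0.9684, -0.3894], [0.0, 0.0, 0.0, 1.0]]
```

View pics/scene0.png

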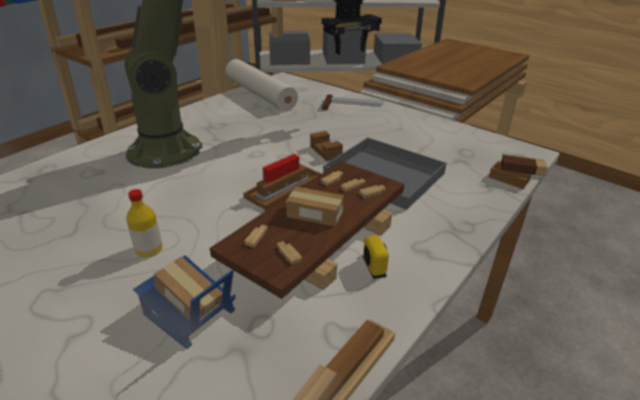

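View pics/side0.png

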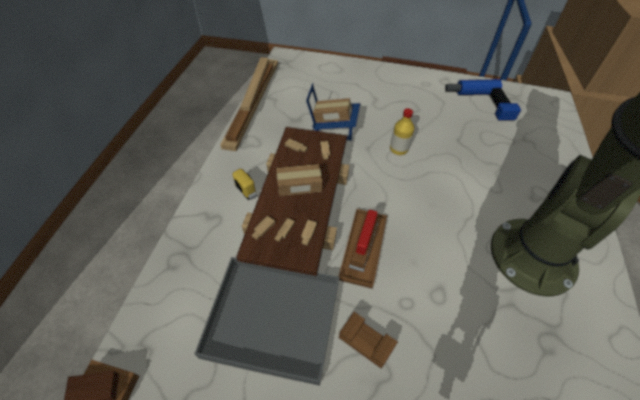

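View pics/wrist0.png

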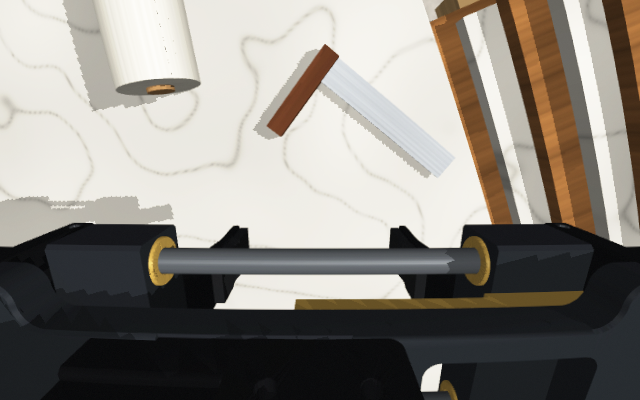

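```bash
cat > h.py <<'E'
from bench import monitor,get_image
import cv2,numpy as np
from scipy.spatial.transform import Rotation as R
from scipy.optimize import least_squares
def cam(d):
    V=np.array(d["view"]);F=np.diag([1,-1,-1.])
    return np.array(d["mtx"]),np.array(d["D"]),F@V[:3,:3],F@V[:3,3]
def proj(c,P):
    K,D,Rm,t=c
    return cv2.projectPoints(np.array(P,float).reshape(-1,1,3),cv2.Rodrigues(Rm)[0],t,K,D)[0].reshape(-1,2)
def onz(c,uv,z):
    K,D,Rm,t=c
    u=cv2.undistortPoints(np.array(uv,float).reshape(-1,1,2),K,D).reshape(-1,2)
    r=np.c_[u,np.ones(len(u))]@Rm; o=-Rm.T@t
    z=np.broadcast_to(z,len(u))
    return o+r*((z-o[2])/r[:,2])[:,None]
def tri(cs,uvs):
    f=lambda p:np.concatenate([proj(c,p)[0]-uv for c,uv in zip(cs,uvs)])
    s=least_squares(f,[.6,0,.05]);return s.x,s.fun
def crop(img,x0,y0,x1,y1,name,w=800,h=600):
    s=min(w/(x1-x0),h/(y1-y0)); im=cv2.resize(img[y0:y1,x0:x1,::-1],None,fx=s,fy=s,interpolation=cv2.INTER_CUBIC)
    st=10 if x1-x0<250 else 20
    for x in range((x0//st+1)*st,x1,st):
        cv2.line(im,(int((x-x0)*s),0),(int((x-x0)*s),6),(0,0,255),1);cv2.putText(im,str(x),(int((x-x0)*s)-10,16),0,.35,(0,0,255),1)
    for y in range((y0//st+1)*st,y1,st):
        cv2.line(im,(0,int((y-y0)*s)),(6,int((y-y0)*s)),(0,0,255),1);cv2.putText(im,str(y),(8,int((y-y0)*s)+4),0,.35,(0,0,255),1)
    cv2.imwrite(f"pics/{name}.png",im)
def state():
    s=monitor.get_state();return s
def tcpR(s): return R.from_rotvec(s["tool_rot"])
E
python3 - <<'E'
from h import *
import pickle
D={}
for n in("scene","side"):
    d=get_image(n); D[n]=d
pickle.dump({n:{k:np.array(v) for k,v in d.items()} for n,d in D.items()},open("cams.pkl","wb"))
i=D["scene"]["img"]; crop(i,200,130,450,300,"sc_a");crop(i,120,240,320,350,"sc_b")
i=D["side"]["img"]; crop(i,190,60,430,220,"si_a");crop(i,190,190,430,390,"si_b")
E
```

```text
(no output)
```

View pics/sc_a.png

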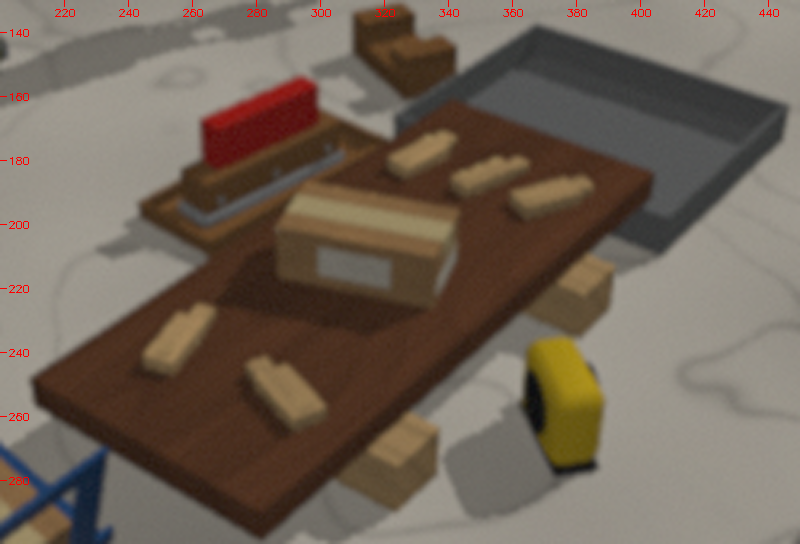

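View pics/sc_b.png

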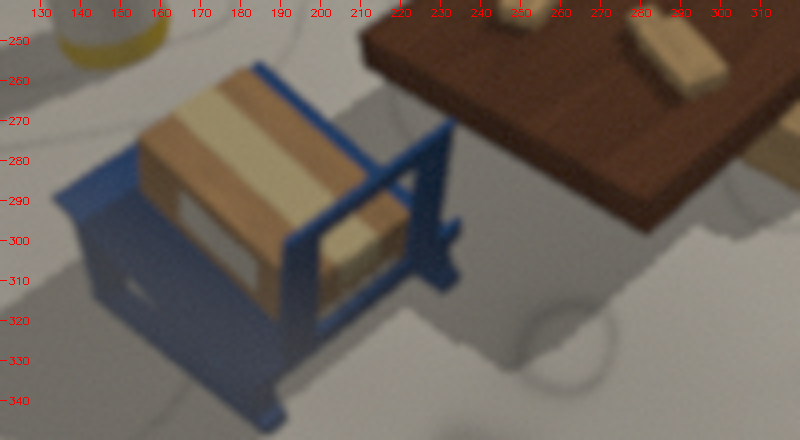

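View pics/si_a.png

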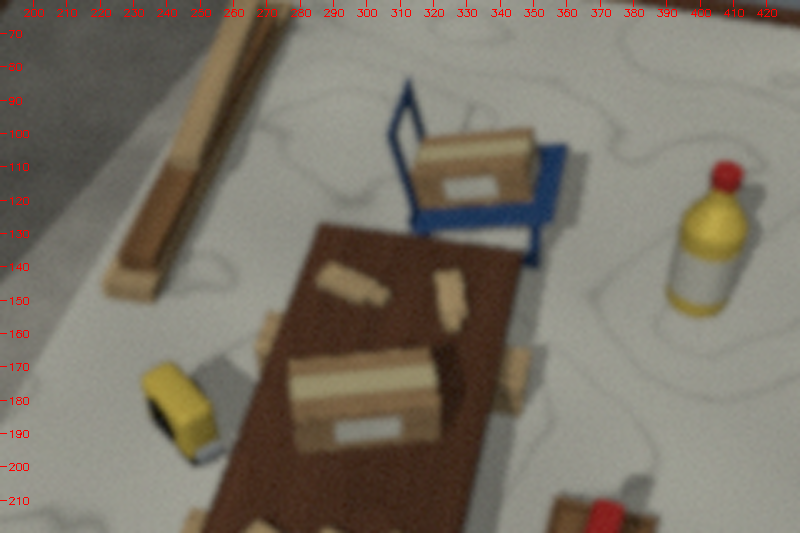

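View pics/si_b.png

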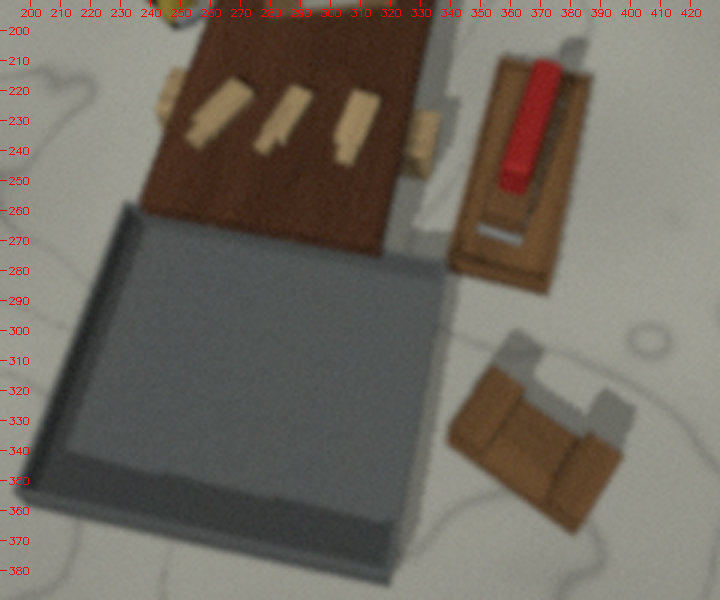

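```bash
cat > fit.py <<'E'
from h import *
import pickle
D=pickle.load(open("cams.pkl","rb"));S=cam(D["scene"]);I=cam(D["side"])
def fit(obs,x0,pitch=0,fz=None):
    # obs: list (cam, local pt, uv); params x,y,yaw (z)
    def pts(p):
        z=p[3] if fz is None else fz
        return (R.from_euler("ZY",[p[2],pitch])).apply([o[1] for o in obs])+[p[0],p[1],z]
    def f(p):
        P=pts(p);return np.concatenate([proj(o[0],q)[0]-o[2] for o,q in zip(obs,P)])
    s=least_squares(f,x0,loss="soft_l1");return s.x,np.round(f(s.x).reshape(-1,2),1)
E
cat > f1.py <<'E'
from fit import *
b=[(S,(.095,.23,.064),(404,185.3)),(S,(-.095,-.23,.064),(210.3,248.1)),(S,(.095,-.23,.064),(281.9,291.6)),(S,(-.095,.23,.064),(342.2,160.6)),
(I,(.095,-.23,.064),(286,127.2)),(I,(-.095,-.23,.064),(347.2,135.6)),(I,(.095,.23,.064),(236.7,260)),(I,(-.095,.23,.064),(316.7,275.7))]
p,r=fit(b,[.6,0,0],fz=0);print("board",p.round(4),r.tolist());B=p
a,w,h=.055,.03,.042
c=[(S,(-a,w,h),(294.7,186.6)),(S,(a,w,h),(343.8,195)),(S,(a,-w,h),(337.5,208.1)),(S,(-a,-w,h),(286.6,201.3)),(S,(-a,-w,0),(286.9,216.6)),(S,(a,-w,0),(335,226.3)),
(I,(a,-w,h),(276.7,168.3)),(I,(-a,-w,h),(319.6,164.4)),(I,(a,w,h),(278.5,185.4)),(I,(-a,w,h),(322,183)),(I,(a,w,0),(279.4,195.6)),(I,(-a,w,0),(322,192))]
p,r=fit(c,[.6,0,0],fz=.064);print("carton",p.round(4),r.tolist())
a,w,h=.012,.055,.08
c=[(S,(-a,-w,h),(263.4,168.4)),(S,(-a,w,h),(294.7,154.4)),(S,(a,w,h),(299.4,156.9)),(S,(a,-w,h),(267.8,171.6)),(I,(a,-w,h),(367.7,210.3)),(I,(-a,-w,h),(377.3,211))]
p,r=fit(c,[.4,0,0],fz=.004);print("scraper",p.round(4),r.tolist())
a,w,h=.0425,.105,.016
c=[(S,(-a,-w,h),(243.8,194.7)),(S,(a,-w,h),(266.3,206.6)),(I,(a,-w,h),(357.3,208.7)),(I,(-a,-w,h),(387.3,214.7)),(I,(a,w,h),(340.7,277.3)),(I,(-a,w,h),(372.3,285))]
p,r=fit(c,[.4,0,0],fz=0);print("tooltray",p.round(4),r.tolist())
a,w,h=.11,.03,.042
c=[(S,(-a,-w,h),(155,273.8)),(S,(-a,w,h),(183,256.5)),(S,(0,w,h),(222.5,293)),(S,(-a,-w,0),(155.8,287.5)),(S,(-.134,-.06,0),(133.8,289.5)),(S,(-.134,.06,0),(184.5,255.5)),
(I,(0,w,h),(314.5,109)),(I,(-a,-w,h),(349.9,99)),(I,(-a,w,h),(351.4,106.5)),(I,(-a,w,0),(350.5,121.5)),(I,(0,w,0),(315,121.5)),(I,(-.134,-.06,0),(360.1,103.8)),(I,(-.134,.06,0),(355.6,126)),(I,(0,.06,0),(313.6,126.6))]
p,r=fit(c,[.6,-.3,0,.05],pitch=.26);print("rack",p.round(4),r.tolist());Q=p
T=R.from_euler("ZY",[p[2],.26]).apply([(0,-.06,.098),(0,.06,.098)])+[p[0],p[1],p[3]]
print("backstop tops",proj(S,T).round(1).tolist(),proj(I,T).round(1).tolist())
E
python3 f1.py
```

```text
board [ 0.6265 -0.022   0.0381] [[1.5, -2.9], [-0.4, -1.9], [0.6, -3.0], [-0.6, -1.3], [-0.5, -0.8], [0.1, -0.6], [-1.1, -2.4], [0.5, -3.0]]
carton [ 0.6273 -0.0327  0.3775] [[1.2, -0.8], [0.0, -0.5], [-1.1, 1.4], [-0.3, -1.3], [-0.1, -0.5], [0.6, -0.4], [-0.1, -0.3], [-0.9, -0.6], [-0.1, 0.1], [0.2, -2.0], [0.3, 0.5], [-0.1, -0.4]]
scraper [ 0.4355  0.0671 -0.108 ] [[-1.5, -1.6], [0.1, -1.7], [1.7, -1.1], [0.3, -1.3], [-0.1, -3.6], [-0.2, -1.6]]
tooltray [ 0.4318  0.0758 -0.024 ] [[-0.7, -2.2], [0.0, -1.6], [-1.5, -0.9], [-0.1, -0.2], [-2.2, -0.4], [1.9, 0.5]]
rack [ 0.655  -0.3583  0.03    0.0284] [[-0.6, -0.1], [-1.3, -0.3], [0.8, 1.0], [-0.6, 0.3], [-0.9, -0.9], [1.2, -0.8], [-1.8, 3.2], [-0.3, -1.2], [-4.7, 3.0], [-1.3, -1.0], [1.0, 1.3], [0.4, -1.3], [-0.2, 0.2], [0.4, 2.2]]
backstop tops [[182.3, 305.9], [238.9, 264.9]] [[314.2, 80.5], [305.7, 103.2]]
```

```bash
cat > f2.py <<'E'
from fit import *
B=np.array([.6265,-.022,.0381])
def tob(P): return R.from_euler("z",-B[2]).apply(P-[B[0],B[1],0])
s=lambda l:[(200+x/3.2,130+y/3.2) for x,y in l]
ia=lambda l:[(190+x/3.3333,60+y/3.3333) for x,y in l]
ib=lambda l:[(190+x/3,190+y/3) for x,y in l]
# chip end-to-end on top face
sc=[[(392,165),(450,137)],[(455,183),(522,160)],[(515,205),(585,183)],[(153,357),(205,312)],[(258,365),(312,412)]]
si=[ib([(345,150),(368,95)]),ib([(265,145),(300,93)]),ib([(197,137),(245,85)]),ia([(452,328),(447,273)]),ia([(325,270),(383,295)])]
for k in range(5):
    print(k,(tob(onz(S,s(sc[k]),.073))[:,:2]*1e3).round(0).tolist(),(tob(onz(I,si[k],.073))[:,:2]*1e3).round(0).tolist())
from h import state
st=state();print(tcpR(st).as_matrix().round(3))
E
python3 f2.py
```

```text
0 [[-58.0, 95.0], [-48.0, 156.0]] [[-52.0, 158.0], [-59.0, 103.0]]
1 [[-6.0, 103.0], [15.0, 162.0]] [[10.0, 166.0], [-4.0, 112.0]]
2 [[45.0, 105.0], [69.0, 163.0]] [[65.0, 169.0], [41.0, 114.0]]
3 [[-38.0, -180.0], [-44.0, -126.0]] [[-51.0, -112.0], [-34.0, -177.0]]
4 [[18.0, -146.0], [72.0, -160.0]] [[70.0, -159.0], [14.0, -139.0]]
[[-0.     0.403  0.915]
 [-0.001  0.915 -0.403]
 [-1.    -0.001  0.   ]]
```

```bash
cat > go.py <<'E'
# prints tool-frame shift (mm) & rotvec from current measured pose to target: grasp-point x y z, jaw yaw, pitch
import sys
from h import *
def target(gp,yaw,pitch=0,ryaw=0):
    # jaw axis: yaw (world) for pitch 0; pitch: tool tilted so that tool x=-z of rack frame
    y=np.array([np.cos(yaw),np.sin(yaw),0]);
    x=np.array([0,0,-1.])
    M=np.c_[x,y,np.cross(x,y)]
    if pitch: M=R.from_rotvec(pitch*np.array([-np.sin(ryaw),np.cos(ryaw),0])).as_matrix()@M
    return np.array(gp)-M[:,0]*.164,M
if __name__=="__main__":
    a=[float(v) for v in sys.argv[1:]]
    p,M=target(a[:3],a[3],*(a[4:]))
    s=state();Rm=tcpR(s)
    print("t",round(s["time"],2),"gp",(s["position"]+Rm.apply([.164,0,0])).round(4),"F",s["ft_force"].round(1),"w",round(s["grip_width"]*87,1))
    print("shift in tool mm",(Rm.inv().apply(p-s["position"])*1e3).round(1),"turn",(Rm.inv()*R.from_matrix(M)).as_rotvec().round(3))
E
python3 go.py .627 -.033 .18 1.949
python3 -m creep '[[0,-28.5,39,0,0,0,87],[0,-28.5,39,0,0,0,87],[0,-28.5,39,0,0,0,87],[0,-28.5,39,0,0,0,87],[0,-28.5,39,0,0,0,87]]'
python3 -m creep '[[0,-28.5,39,0,0,0,87],[0,-28.5,39,0,0,0,87],[0,-28.5,39,0,0,0,87],[0,-28.5,39,0,0,0,87],[0,-28.5,39,0,0,0,87]]'
python3 go.py .627 -.033 .18 1.949
python3 -c "
from h import *
d=get_image('wrist');crop(d['img'],0,0,640,400,'w1')"
```

```text
t 0.25 gp [0.2619 0.5947 0.2403] F [-0.4  0.5 -0.3] w 87.1
shift in tool mm [  60.7 -427.4  587.1] turn [-0.793 -0.     0.001]
time: 0.75
position: [0.3837, 0.384, 0.4048]
tool_rot: [0.326, 1.546, -0.325]
ft_force: [0.6, 1.0, 0.4]
grip_width: 0.999
time: 1.25
position: [0.5046, 0.175, 0.405]
tool_rot: [0.326, 1.546, -0.325]
ft_force: [1.5, 1.4, 0.3]
grip_width: 0.998
t 1.25 gp [0.5047 0.1751 0.241 ] F [1.5 1.4 0.3] w 86.8
shift in tool mm [  61.  -141.1  195.8] turn [-0.793  0.001 -0.001]
```

View pics/w1.png

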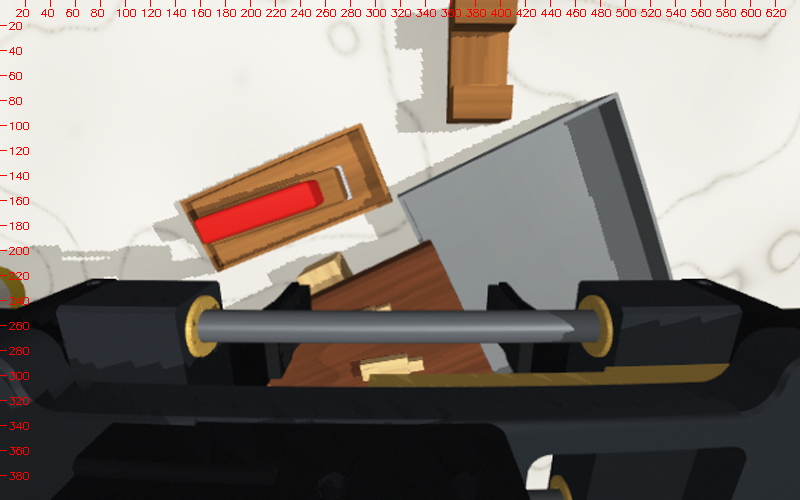

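```bash
cat > f3.py <<'E'
from fit import *
d=get_image('wrist');W=cam(d)
q=lambda l:[(x/1.25,y/1.25) for x,y in l]
print("boardcorner",onz(W,q([(431,241)]),.064).round(4))
a,w,h=.0425,.105,.016
tr=[(178,204),(361,124),(392,201),(219,271)]
P=onz(W,q(tr),.016);print(P.round(4))
# order: far robot side..
print("mean",P.mean(0).round(4))
crop(d['img'],130,80,330,230,'w1b')
E
python3 f3.py
```

```text
boardcorner [[0.5269 0.1895 0.064 ]]
[[ 0.3903 -0.0401  0.016 ]
 [ 0.4005  0.1726  0.016 ]
 [ 0.4827  0.1687  0.016 ]
 [ 0.473  -0.0389  0.016 ]]
mean [0.4366 0.0656 0.016 ]
```

View pics/w1b.png

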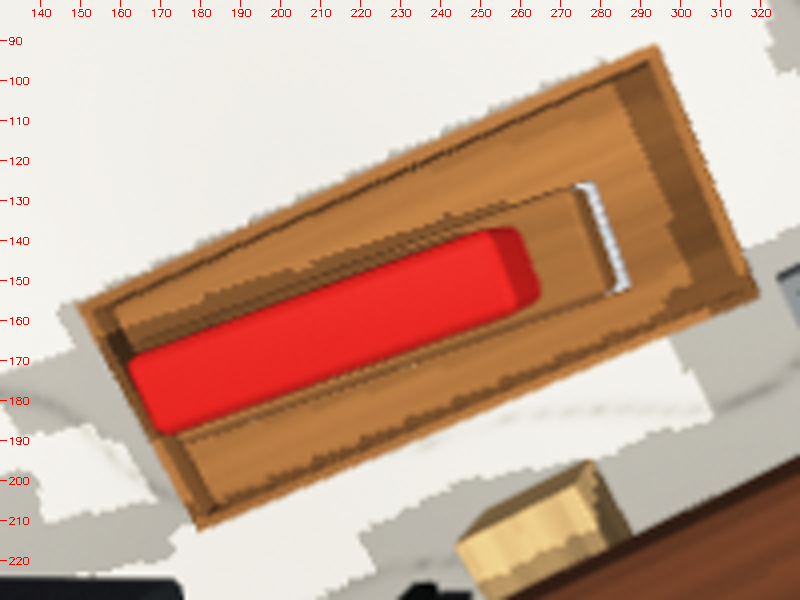

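```bash
cat > f3.py <<'E'
from fit import *
d=get_image('wrist');W=cam(d)
q=lambda l:[(x/4+130,y/4+80) for x,y in l]
P=onz(W,q([(82,303),(655,47),(757,293),(200,528)]),.016);print(P.round(4),P.mean(0).round(4))
P=onz(W,q([(130,360),(490,230),(520,305),(162,433)]),.084);print(P.round(4),P.mean(0).round(4))
crop(d['img'],130,80,330,230,'w1c');crop(d['img'],250,80,600,330,'w1d')
print(state()["time"],state()["position"],state()["qd"].round(3))
E
python3 f3.py
```

```text
[[ 0.3845 -0.0204  0.016 ]
 [ 0.3931  0.186   0.016 ]
 [ 0.4749  0.1834  0.016 ]
 [ 0.4677 -0.0247  0.016 ]] [0.43  0.081 0.016]
[[0.4146 0.0234 0.084 ]
 [0.4255 0.1291 0.084 ]
 [0.4462 0.1274 0.084 ]
 [0.4357 0.0208 0.084 ]] [0.4305 0.0752 0.084 ]
1.4 [0.50555292 0.17288278 0.40491489] [-0.045  0.    -0.08   0.005 -0.039  0.003 -0.017]
```

View pics/w1c.png

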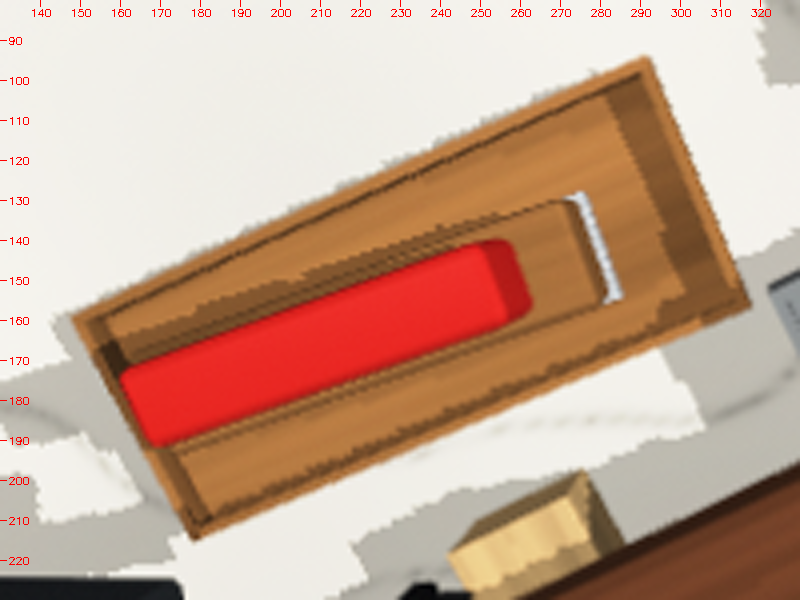

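View pics/w1d.png

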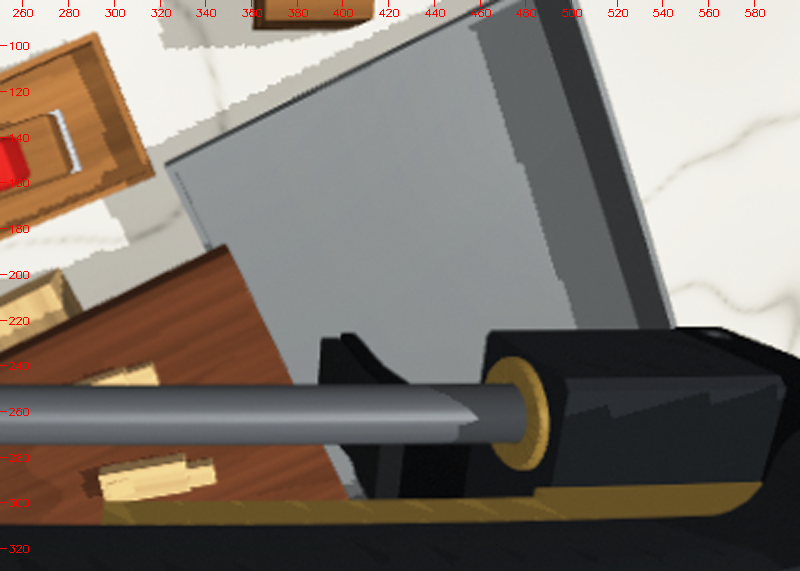

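```bash
cat >> h.py <<'E'
import pickle
def shot(n,name):
    d=get_image(n); pickle.dump({k:np.array(v) for k,v in d.items()},open(f"pics/{name}.pkl","wb"));return d
def load(name): 
    d=pickle.load(open(f"pics/{name}.pkl","rb"));return d,cam(d)
E
python3 - <<'E'
from fit import *
d=shot('wrist','w2');W=cam(d)
q=lambda l:[(x/4+130,y/4+80) for x,y in l]
P=onz(W,q([(72,316),(647,58),(750,303),(195,538)]),.016);print(P.round(4),P.mean(0).round(4))
P=onz(W,q([(120,370),(483,242),(513,318),(153,446)]),.084);print(P.round(4),P.mean(0).round(4))
print(onz(W,[(349.3,187.2)],.064))
E
python3 go.py .627 -.033 .18 1.949
```

```text
[[ 0.3854 -0.0213  0.016 ]
 [ 0.3927  0.1867  0.016 ]
 [ 0.4746  0.1847  0.016 ]
 [ 0.4687 -0.0232  0.016 ]] [0.4304 0.0817 0.016 ]
[[0.4143 0.0239 0.084 ]
 [0.4256 0.1304 0.084 ]
 [0.4466 0.1285 0.084 ]
 [0.4363 0.0211 0.084 ]] [0.4307 0.076  0.084 ]
[[0.51871253 0.205496   0.064     ]]
t 1.45 gp [0.5044 0.1757 0.2408] F [-0.2 -0.3 -1. ] w 87.3
shift in tool mm [  60.7 -141.   196.7] turn [-0.796 -0.    -0.   ]
```

```bash
python3 -m creep '[[0,-28.2,39.3,0,0,0,87],[0,-28.2,39.3,0,0,0,87],[0,-28.2,39.3,0,0,0,87],[0,-28.2,39.3,0,0,0,87],[0,-28.2,39.3,0,0,0,87]]'
python3 -m creep '[[0,0,0,-0.145,0,0,87],[0,0,0,-0.145,0,0,87],[0,0,0,-0.145,0,0,87],[0,0,0,-0.145,0,0,87],[0,0,0,-0.145,0,0,87]]'
python3 -m creep '[[0,0,0,-0.07,0,0,87],[0,0,0,0,0,0,87],[0,0,0,0,0,0,87]]'
python3 go.py .627 -.033 .18 1.949
python3 -c "
from h import *
d=shot('wrist','w3');crop(d['img'],0,0,640,400,'w3');d=shot('scene','s3');crop(d['img'],120,80,440,300,'s3');d=shot('side','i3');crop(d['img'],180,70,430,250,'i3')
"
```

```text
time: 1.95
position: [0.6278, -0.0302, 0.4047]
tool_rot: [0.323, 1.547, -0.321]
ft_force: [0.7, 0.8, 0.1]
grip_width: 1.0
time: 2.45
position: [0.6271, -0.0286, 0.4044]
tool_rot: [-0.25, 1.557, 0.252]
ft_force: [-0.3, 0.3, -0.4]
grip_width: 1.001
time: 2.75
position: [0.6271, -0.0296, 0.4046]
tool_rot: [-0.298, 1.55, 0.299]
ft_force: [0.4, 0.1, 0.8]
grip_width: 1.001
t 2.75 gp [ 0.627  -0.0295  0.2406] F [0.4 0.1 0.8] w 87.1
shift in tool mm [60.5 -3.1 -1.3] turn [ 0.003 -0.    -0.001]
```

View pics/w3.png

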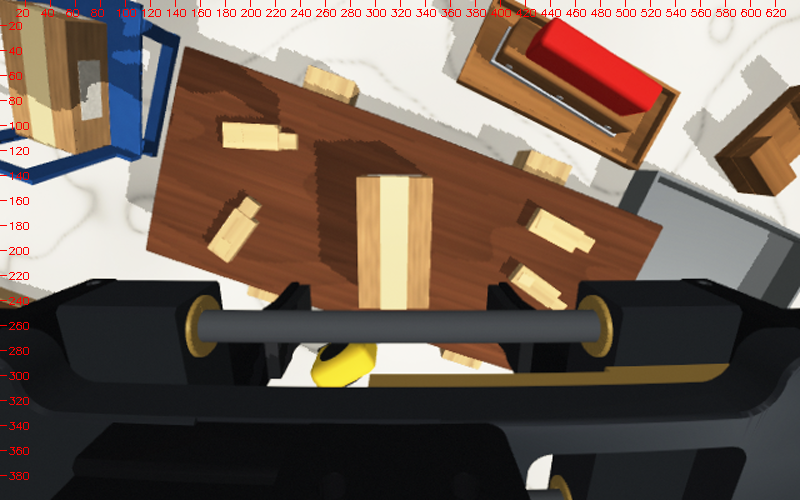

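View pics/s3.png

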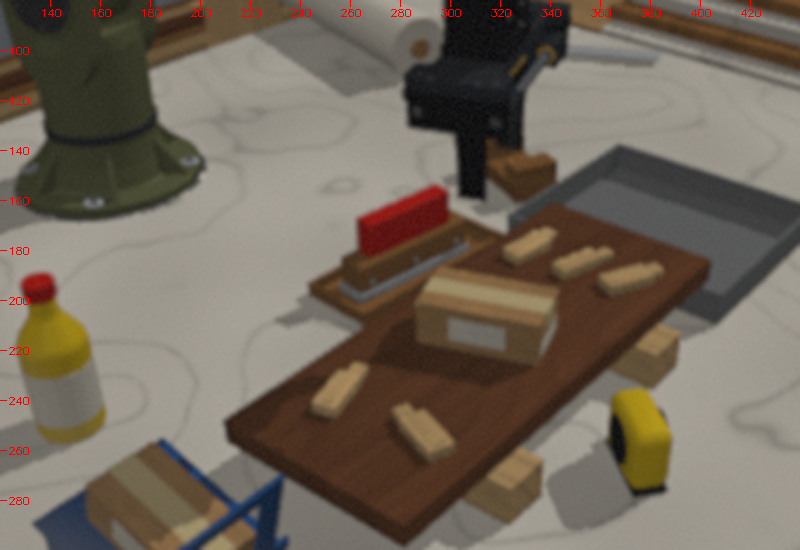

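View pics/i3.png

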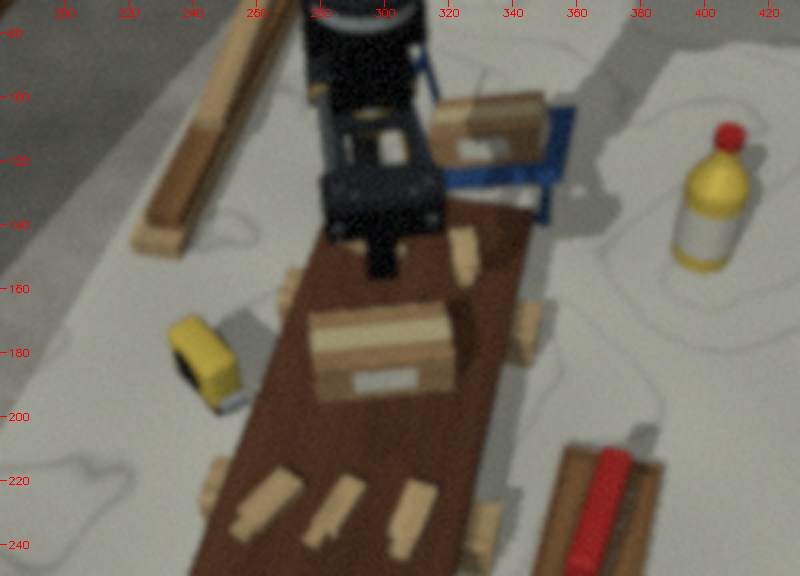

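Run:
```python
from fit import *
d,W=load('w3')
crop(d['img'],0,0,200,150,'w3a');crop(d['img'],270,120,370,195,'w3b')
q=lambda l:[(x/1.25,y/1.25) for x,y in l]
c=onz(W,q([(186,47),(147,250),(662,227)]),.064);print(c.round(4))
ob=[(W,(-.095,-.23,.064),q([(186,47)])[0]),(W,(.095,-.23,.064),q([(147,250)])[0]),(W,(-.095,.23,.064),q([(662,227)])[0])]
print(fit(ob,[.62,-.02,.03],fz=0))
k=onz(W,q([(357,178),(432,178)]),.106);print(k.round(4),np.linalg.norm(k[0]-k[1]))
for y in (.378,.36,.39):print((k.mean(0)[:2]+.055*np.array([np.cos(y),np.sin(y)])).round(4), np.arctan2(*(k[0]-k[1])[[1,0]])-np.pi/2)
```

```text
[[ 0.5422 -0.256   0.064 ]
 [ 0.729  -0.2487  0.064 ]
 [ 0.5257  0.1994  0.064 ]]
(array([ 0.62797799, -0.02313771,  0.03664655]), array([[-0.3, -0.9],
       [-1. ,  1.5],
       [ 3.1,  0.3]]))
[[ 0.5881 -0.0798  0.106 ]
 [ 0.5665 -0.0258  0.106 ]] 0.058163871828386664
[ 0.6284 -0.0325] -2.7613122781418955
[ 0.6288 -0.0335] -2.7613122781418955
[ 0.6282 -0.0319] -2.7613122781418955
```

View pics/w3a.png

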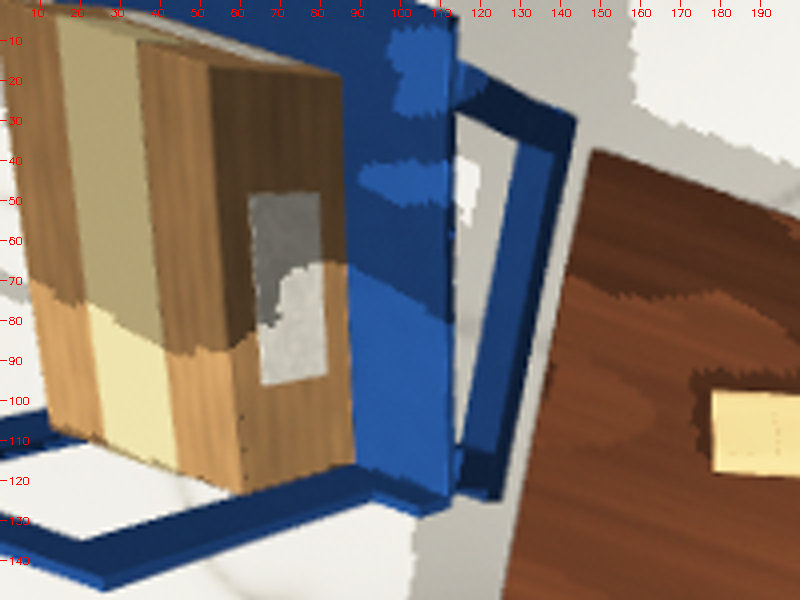

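View pics/w3b.png

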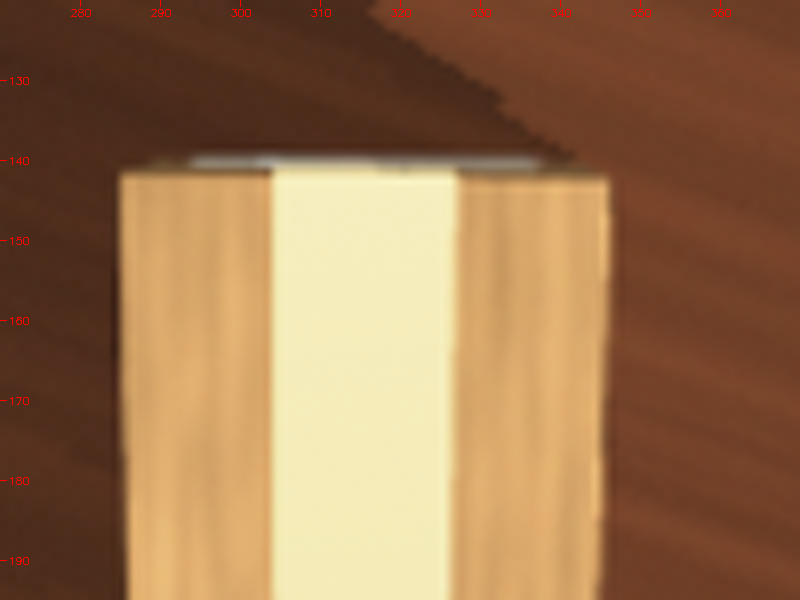

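```bash
python3 -m creep '[[40,-3,0,0,0,0,87],[40,0,0,0,0,0,87],[40,0,0,0,0,0,87],[25,0,0,0,0,0,87],[0,0,0,0,0,0,87]]'
python3 go.py .628 -.0325 .095 1.949
python3 -m creep '[[0,0,0,0,0,0,40],[0,0,0,0,0,0,40],[0,0,0,0,0,0,40],[0,0,0,0,0,0,40],[0,0,0,0,0,0,40]]' 25
python3 go.py .628 -.0325 .095 1.949
```

```text
time: 3.4
position: [0.6263, -0.0336, 0.2553]
tool_rot: [-0.297, 1.558, 0.299]
ft_force: [-1.4, 0.5, 0.9]
grip_width: 0.999
t 3.4 gp [ 0.6249 -0.0337  0.0913] F [-1.4  0.5  0.9] w 86.9
shift in tool mm [-3.7  0.4  2. ] turn [ 0.002 -0.008 -0.003]
time: 3.9
position: [0.6285, -0.0337, 0.2612]
tool_rot: [-0.298, 1.548, 0.299]
ft_force: [-0.5, 1.5, 5.0]
grip_width: 0.689
t 3.9 gp [ 0.6288 -0.0335  0.0972] F [-0.5  1.5  5. ] w 59.9
shift in tool mm [ 2.2  1.3 -0.1] turn [ 0.002  0.002 -0.   ]
```

```bash
python3 - <<'E'
from fit import *
d,W=load('w3')
q=lambda x,y:(x/4,y/4)
a,w,h=.11,.03,.042
ws=[(W,(0,w,h),q(243,495)),(W,(0,w,0),q(355,465)),(W,(-a,w,h),q(208,65)),(W,(-a,w,0),q(340,75)),(W,(0,-w,h),q(52,432)),(W,(-.134,.06,0),q(456,15))]
c=[(S,(-a,-w,h),(155,273.8)),(S,(-a,w,h),(183,256.5)),(S,(0,w,h),(222.5,293)),(S,(-a,-w,0),(155.8,287.5)),(S,(-.134,-.06,0),(133.8,289.5)),(S,(-.134,.06,0),(184.5,255.5)),
(I,(-a,-w,h),(349.9,99)),(I,(-a,w,0),(350.5,121.5)),(I,(0,w,0),(315,121.5)),(I,(-.134,-.06,0),(360.1,103.8)),(I,(-.134,.06,0),(355.6,126)),(I,(0,.06,0),(313.6,126.6))]
for o in (ws[:5],ws,ws+c):
    p,r=fit(o,[.655,-.358,.03,.028],pitch=.26);print("rack",p.round(4),r.tolist())
E
python3 -m creep '[[-30,0,0,0,0,0,40],[-40,0,0,0,0,0,40],[-40,0,0,0,0,0,40],[-40,0,0,0,0,0,40],[0,0,0,0,0,0,40]]' 25
python3 go.py .60 -.358 .24 1.6 .26 .03
```

```text
rack [ 0.6549 -0.3588  0.0475  0.0277] [[0.0, 0.2], [0.5, -0.6], [-0.5, 0.1], [0.3, 0.2], [-0.2, -0.1]]
rack [ 0.6546 -0.3578  0.038   0.0289] [[-0.1, 0.5], [0.5, -0.3], [0.2, 0.3], [1.2, 0.5], [-0.4, -0.4], [-1.7, -0.6]]
rack [ 0.6548 -0.358   0.0367  0.0286] [[-0.1, 0.6], [0.6, -0.2], [0.5, 0.6], [1.3, 0.7], [-0.3, -0.3], [-1.5, -0.3], [-0.7, -0.0], [-1.5, -0.3], [0.8, 0.7], [-0.8, 0.3], [-1.1, -0.7], [0.8, -0.9], [-0.2, -1.3], [-1.1, -1.1], [1.1, 1.3], [0.4, -1.4], [0.0, 0.1], [0.6, 2.3]]
time: 4.4
position: [0.6293, -0.0348, 0.4158]
tool_rot: [-0.299, 1.54, 0.296]
ft_force: [2.0, -0.0, -3.8]
grip_width: 0.686
t 4.4 gp [ 0.631  -0.0348  0.2518] F [ 2.  -0.  -3.8] w 59.7
shift in tool mm [  17.5 -303.7 -107.6] turn [0.349 0.268 0.047]
```

```bash
python3 -m creep '[[0,-43,-15,0,0,0,40],[0,-43,-15,0,0,0,40],[0,-43,-15,0,0,0,40],[0,-43,-15,0,0,0,40],[0,-43,-15,0,0,0,40]]'
python3 -m creep '[[0,-43,-15,0,0,0,40],[0,-43,-15,0,0,0,40],[0,0,0,0.11,0,0,40],[0,0,0,0.12,0,0,40],[0,0,0,0.11,0,0,40]]'
python3 -m creep '[[0,0,0,0,0.13,0,40],[0,0,0,0,0.13,0,40],[0,0,0,0,0,0,40],[0,0,0,0,0,0,40]]'
python3 go.py .60 -.358 .24 1.609 .26 .038
```

```text
time: 4.9
position: [0.6378, -0.2631, 0.4069]
tool_rot: [-0.297, 1.553, 0.3]
ft_force: [0.5, -0.2, -5.0]
grip_width: 0.684
time: 5.4
position: [0.6419, -0.3531, 0.4061]
tool_rot: [-0.025, 1.575, 0.029]
ft_force: [-0.1, 1.3, -4.6]
grip_width: 0.689
time: 5.8
position: [0.643, -0.3524, 0.407]
tool_rot: [-0.036, 1.83, 0.03]
ft_force: [0.3, 0.6, -6.0]
grip_width: 0.692
t 5.8 gp [ 0.601  -0.3539  0.2485] F [ 0.3  0.6 -6. ] w 60.2
shift in tool mm [ 8.5 -4.   1.2] turn [ 0.003  0.001 -0.001]
```

```bash
cat > rk.py <<'E'
from h import *
RR=R.from_euler("ZY",[.038,.26]);O=np.array([.6549,-.3585,.028])
s=state();T=tcpR(s);g=s["position"]+T.apply([.164,0,0])
print("t",round(s["time"],2),"gp in rack mm",(RR.inv().apply(g-O)*1e3).round(1),"F rack",RR.inv().apply(s["ft_force"]).round(1),"w",round(s["grip_width"]*87,1),"ori",(RR.inv()*T).as_matrix().round(3).tolist())
E
python3 rk.py
python3 - <<'E'
from h import *
d=shot('wrist','w4');crop(d['img'],0,0,640,400,'w4');d=shot('scene','s4');crop(d['img'],100,150,340,330,'s4');d=shot('side','i4');crop(d['img'],220,20,420,170,'i4')
E
```

```text
t 5.8 gp in rack mm [-108.6    6.7  199.3] F rack [ 1.8  0.6 -5.7] w 60.2 ori [[0.001, -0.003, 1.0], [0.001, 1.0, 0.003], [-1.0, 0.001, 0.001]]
```

View pics/w4.png

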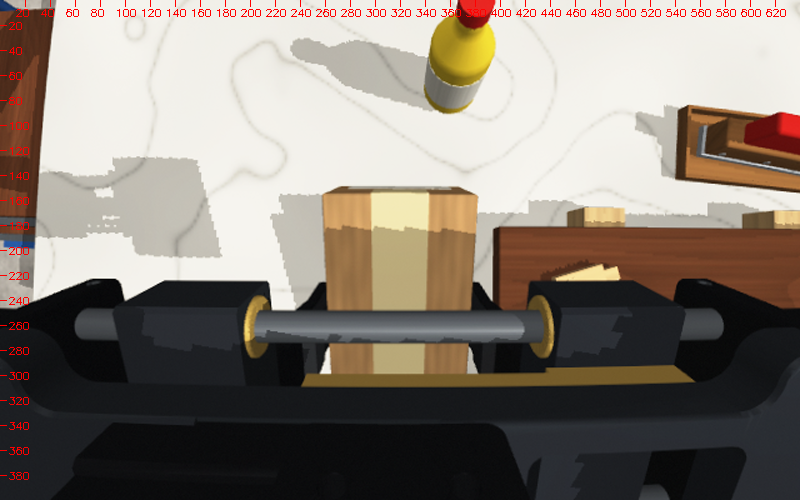

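View pics/s4.png

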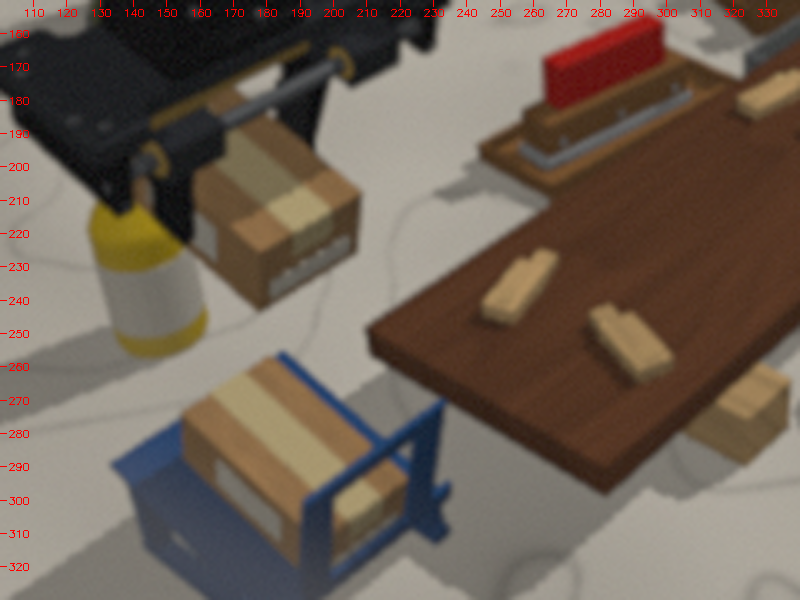

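View pics/i4.png

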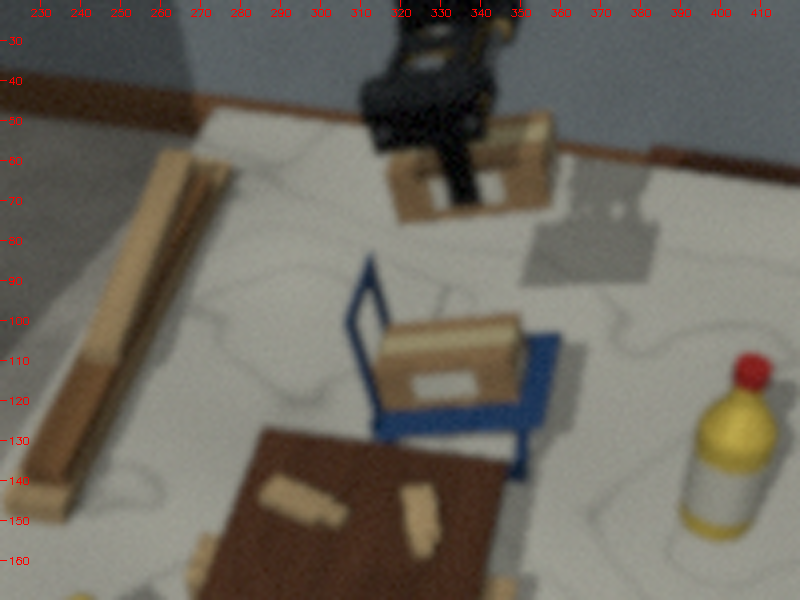

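```bash
python3 - <<'E'
from h import *
d,W=load('w4')
s=state();T=tcpR(s);g=s["position"]+T.apply([.164,0,0])
K,D,Rm,t=W
u=cv2.undistortPoints(np.array([(258.4,153.6),(381.6,153.6)]).reshape(-1,1,2),K,D).reshape(-1,2)
r=np.c_[u,np.ones(2)]@Rm;o=-Rm.T@t
ro=T.inv().apply(o-g);rr=T.inv().apply(r)
for top in(-.008,-.010,-.012):
    k=(top-ro[0])/rr[:,0];P=ro+rr*k[:,None];print(top,(P*1e3).round(1).tolist())
E
python3 -m creep '[[20,-6.5,18,0,0,0,40],[30,0,18,0,0,0,40],[30,0,0,0,0,0,40],[20,0,0,0,0,0,40],[0,0,0,0,0,0,40]]'
python3 -m creep '[[0,0,0,0,0,0,40],[0,0,0,0,0,0,40]]';python3 rk.py
```

```text
-0.008 [[-8.0, -28.1, -54.8], [-8.0, 29.9, -54.9]]
-0.01 [[-10.0, -27.7, -54.9], [-10.0, 29.5, -55.0]]
-0.012 [[-12.0, -27.2, -55.1], [-12.0, 29.0, -55.2]]
time: 6.45
position: [0.65, -0.3586, 0.3006]
tool_rot: [-0.033, 1.835, 0.03]
ft_force: [-0.3, -0.1, -5.8]
grip_width: 0.687
time: 6.65
position: [0.6523, -0.3591, 0.3065]
tool_rot: [-0.038, 1.826, 0.027]
ft_force: [1.5, -0.6, -4.5]
grip_width: 0.689
t 6.65 gp in rack mm [-73.5  -0.9 104.4] F rack [ 2.6 -0.7 -4. ] w 59.9 ori [[0.004, -0.002, 1.0], [-0.002, 1.0, 0.002], [-1.0, -0.002, 0.004]]
```

```bash
python3 -m creep '[[8,0,0,0,0,0,40],[6,0,0,0,0,0,40],[4,0,0,0,0,0,40],[0,0,0,0,0,0,40],[0,0,0,0,0,0,40]]';python3 rk.py
python3 -c "
from h import *
d=shot('scene','s5');crop(d['img'],120,200,260,305,'s5');d=shot('side','i5');crop(d['img'],280,60,400,150,'i5')"
```

```text
time: 7.15
position: [0.6471, -0.3589, 0.2863]
tool_rot: [-0.037, 1.831, 0.028]
ft_force: [1.0, -0.2, -5.1]
grip_width: 0.689
t 7.15 gp in rack mm [-74.   -0.2  83.6] F rack [ 2.2 -0.3 -4.7] w 60.0 ori [[-0.0, -0.002, 1.0], [-0.0, 1.0, 0.002], [-1.0, -0.0, -0.0]]
```

View pics/s5.png

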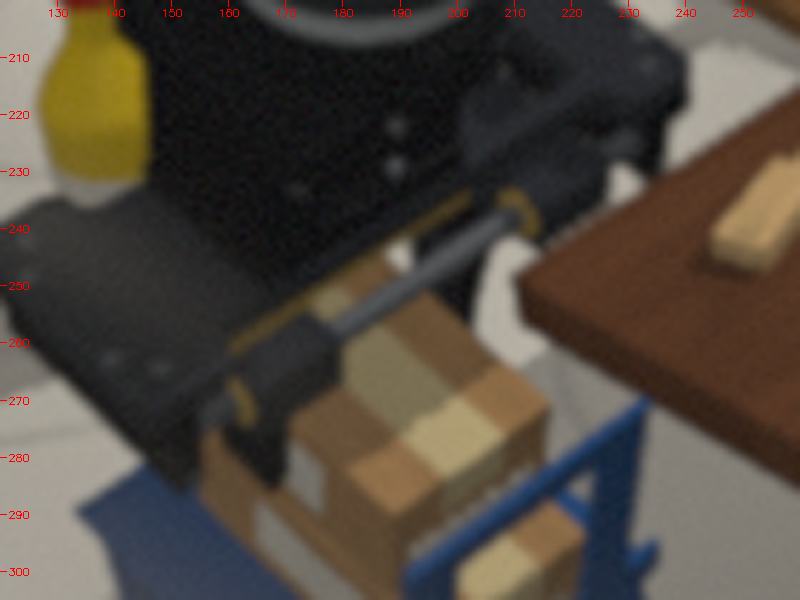

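View pics/i5.png

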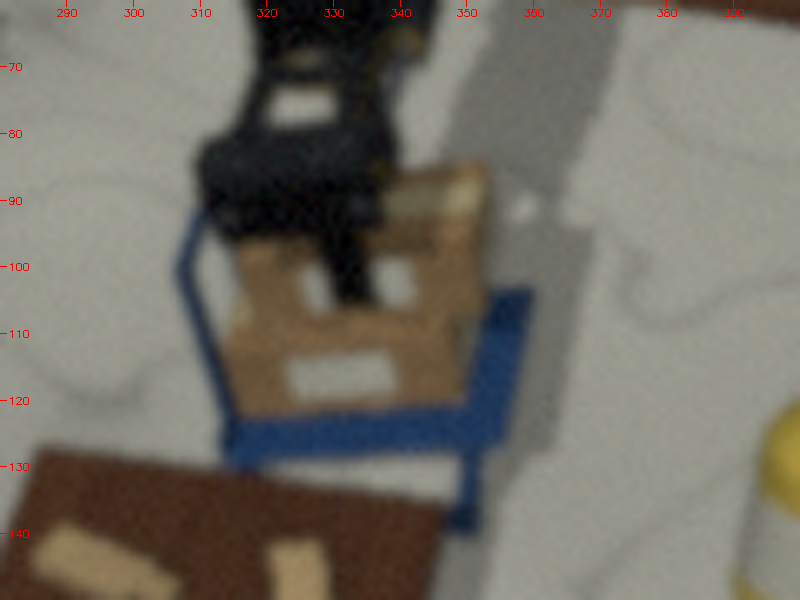

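Carton is aligned, 15–20 mm short of the backstop and slightly above the stocked one. Lower in small steps to contact.

```bash
python3 -m creep '[[3,0,0,0,0,0,40],[0,0,0,0,0,0,40],[0,0,0,0,0,0,40]]';python3 rk.py
python3 -m creep '[[2,0,0,0,0,0,40],[0,0,0,0,0,0,40],[0,0,0,0,0,0,40]]';python3 rk.py
python3 -m creep '[[1,0,0,0,0,0,40],[0,0,0,0,0,0,40],[0,0,0,0,0,0,40]]';python3 rk.py
```

```text
time: 7.55
position: [0.6463, -0.359, 0.2834]
tool_rot: [-0.037, 1.831, 0.028]
ft_force: [0.3, 1.1, -5.3]
grip_width: 0.688
t 7.55 gp in rack mm [-74.   -0.2  80.6] F rack [ 1.7  1.1 -5. ] w 59.9 ori [[-0.0, -0.002, 1.0], [-0.0, 1.0, 0.002], [-1.0, -0.0, -0.0]]
time: 7.85
position: [0.6458, -0.3589, 0.2816]
tool_rot: [-0.037, 1.831, 0.028]
ft_force: [0.4, -0.2, -5.1]
grip_width: 0.69
t 7.85 gp in rack mm [-74.   -0.2  78.7] F rack [ 1.7 -0.2 -4.8] w 60.0 ori [[-0.0, -0.002, 1.0], [-0.0, 1.0, 0.002], [-1.0, -0.0, -0.0]]
time: 8.15
position: [0.6455, -0.359, 0.2806]
tool_rot: [-0.037, 1.83, 0.028]
ft_force: [-0.2, -0.1, -4.8]
grip_width: 0.688
t 8.15 gp in rack mm [-74.   -0.2  77.7] F rack [ 1.1 -0.1 -4.7] w 59.8 ori [[0.0, -0.002, 1.0], [-0.0, 1.0, 0.002], [-1.0, -0.0, 0.0]]
```

```bash
python3 -m creep '[[1,0,0,0,0,0,40],[0,0,0,0,0,0,40],[0,0,0,0,0,0,40]]';python3 rk.py
python3 -m creep '[[1,0,0,0,0,0,40],[0,0,0,0,0,0,40],[0,0,0,0,0,0,40]]';python3 rk.py
python3 -m creep '[[1,0,0,0,0,0,40],[0,0,0,0,0,0,40],[0,0,0,0,0,0,40]]';python3 rk.py
```

```text
time: 8.45
position: [0.6454, -0.359, 0.2802]
tool_rot: [-0.037, 1.83, 0.028]
ft_force: [-0.4, 1.1, -2.4]
grip_width: 0.685
t 8.45 gp in rack mm [-73.9  -0.2  77.2] F rack [ 0.2  1.1 -2.5] w 59.6 ori [[0.001, -0.002, 1.0], [-0.001, 1.0, 0.002], [-1.0, -0.001, 0.001]]
time: 8.75
position: [0.6452, -0.359, 0.2801]
tool_rot: [-0.037, 1.829, 0.028]
ft_force: [-0.2, 1.5, 5.5]
grip_width: 0.687
t 8.75 gp in rack mm [-73.9  -0.3  77.2] F rack [-1.6  1.5  5.2] w 59.8 ori [[0.001, -0.002, 1.0], [-0.001, 1.0, 0.002], [-1.0, -0.001, 0.001]]
time: 9.05
position: [0.6452, -0.359, 0.2802]
tool_rot: [-0.037, 1.828, 0.028]
ft_force: [0.3, 2.0, 9.0]
grip_width: 0.689
t 9.05 gp in rack mm [-73.9  -0.3  77.2] F rack [-2.   2.   8.8] w 59.9 ori [[0.002, -0.002, 1.0], [-0.001, 1.0, 0.002], [-1.0, -0.001, 0.002]]
```

```bash
python3 -m creep '[[-2,0,0,0,0,0,40],[0,0,4,0,0,0,40],[0,0,4,0,0,0,40],[0,0,4,0,0,0,40],[0,0,0,0,0,0,40]]';python3 rk.py
python3 -m creep '[[0,0,2,0,0,0,40],[0,0,2,0,0,0,40],[0,0,0,0,0,0,40]]';python3 rk.py
python3 -m creep '[[0,0,1.5,0,0,0,40],[0,0,0,0,0,0,40],[0,0,0,0,0,0,40]]';python3 rk.py
```

```text
time: 9.55
position: [0.657, -0.3594, 0.2771]
tool_rot: [-0.038, 1.831, 0.026]
ft_force: [-2.1, -0.1, 5.1]
grip_width: 0.689
t 9.55 gp in rack mm [-62.1  -1.3  77.2] F rack [-3.4  0.   4.4] w 59.9 ori [[-0.0, -0.001, 1.0], [-0.002, 1.0, 0.001], [-1.0, -0.002, -0.0]]
time: 9.85
position: [0.6605, -0.3594, 0.2761]
tool_rot: [-0.037, 1.831, 0.026]
ft_force: [-2.6, -0.0, 4.8]
grip_width: 0.688
t 9.85 gp in rack mm [-58.6  -1.4  77.2] F rack [-3.8  0.1  4. ] w 59.9 ori [[-0.001, -0.001, 1.0], [-0.002, 1.0, 0.001], [-1.0, -0.002, -0.001]]
time: 10.15
position: [0.6618, -0.3594, 0.2757]
tool_rot: [-0.037, 1.831, 0.026]
ft_force: [-3.0, -1.4, 4.8]
grip_width: 0.69
t 10.15 gp in rack mm [-57.2  -1.4  77.2] F rack [-4.2 -1.3  3.9] w 60.1 ori [[-0.001, -0.001, 1.0], [-0.002, 1.0, 0.001], [-1.0, -0.002, -0.001]]
```

```bash
for k in 1; do :; done
python3 -m creep '[[0,0,1.5,0,0,0,40],[0,0,0,0,0,0,40],[0,0,0,0,0,0,40]]';python3 rk.py
python3 -m creep '[[0,0,1.5,0,0,0,40],[0,0,0,0,0,0,40],[0,0,0,0,0,0,40]]';python3 rk.py
python3 -m creep '[[0,0,1.5,0,0,0,40],[0,0,0,0,0,0,40],[0,0,0,0,0,0,40]]';python3 rk.py
```

```text
time: 10.45
position: [0.6633, -0.3593, 0.2754]
tool_rot: [-0.037, 1.831, 0.026]
ft_force: [-2.4, -0.3, 5.0]
grip_width: 0.681
t 10.45 gp in rack mm [-55.7  -1.4  77.2] F rack [-3.6 -0.2  4.2] w 59.3 ori [[-0.001, -0.001, 1.0], [-0.002, 1.0, 0.001], [-1.0, -0.002, -0.001]]
time: 10.75
position: [0.6645, -0.3593, 0.2751]
tool_rot: [-0.037, 1.832, 0.026]
ft_force: [-2.4, -0.2, 5.7]
grip_width: 0.687
t 10.75 gp in rack mm [-54.6  -1.5  77.2] F rack [-3.7 -0.1  4.9] w 59.8 ori [[-0.002, -0.001, 1.0], [-0.002, 1.0, 0.001], [-1.0, -0.002, -0.002]]
time: 11.05
position: [0.6651, -0.3595, 0.2749]
tool_rot: [-0.036, 1.835, 0.026]
ft_force: [-7.2, 0.2, 7.6]
grip_width: 0.69
t 11.05 gp in rack mm [-54.4  -1.5  77.2] F rack [-8.9  0.4  5.5] w 60.0 ori [[-0.004, -0.0, 1.0], [-0.001, 1.0, 0.0], [-1.0, -0.001, -0.004]]
```

```bash
python3 -m creep '[[0,0,1,0,0,0,40],[0,0,0,0,0,0,40],[0,0,0,0,0,0,87],[0,0,0,0,0,0,87],[0,0,0,0,0,0,87]]';python3 rk.py
python3 -c "
from h import *
d=shot('scene','s6');crop(d['img'],120,200,260,305,'s6');d=shot('side','i6');crop(d['img'],280,60,400,150,'i6')"
```

```text
time: 11.55
position: [0.6681, -0.3577, 0.2729]
tool_rot: [-0.037, 1.83, 0.029]
ft_force: [-0.3, 0.2, -1.1]
grip_width: 0.874
t 11.55 gp in rack mm [-50.2   0.3  76.1] F rack [ 0.   0.2 -1.2] w 76.1 ori [[0.0, -0.003, 1.0], [-0.0, 1.0, 0.003], [-1.0, -0.0, 0.0]]
```

View pics/s6.png

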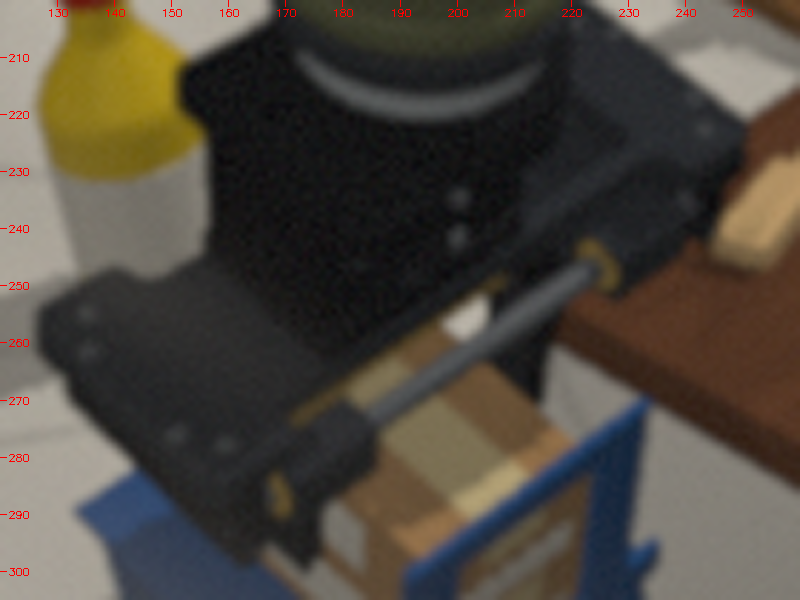

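View pics/i6.png

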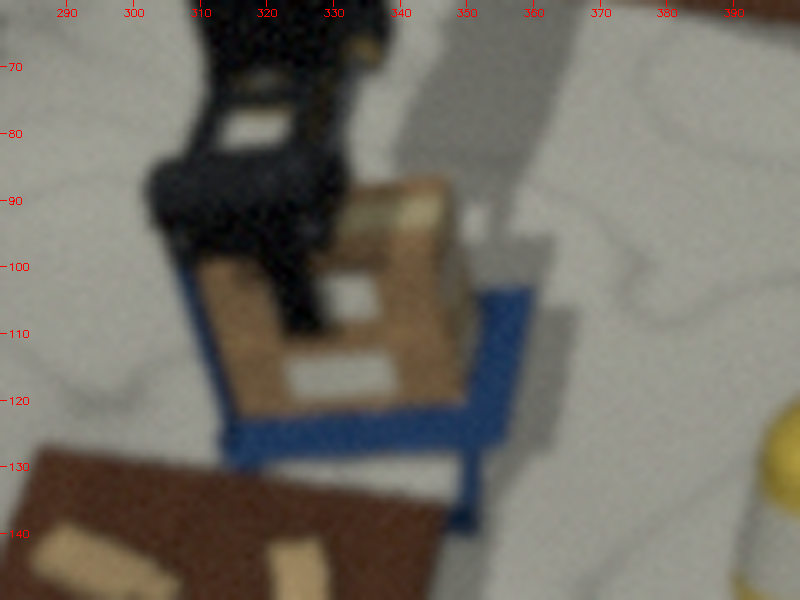

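```bash
python3 -m creep '[[0,0,0,0,0,0,87],[0,0,0,0,0,0,87],[-10,0,0,0,0,0,87],[-25,0,0,0,0,0,87],[-40,0,0,0,0,0,87]]'
python3 -m creep '[[-40,0,0,0,0,0,87],[-40,0,0,0,0,0,87],[0,0,0,0,-0.13,0,87],[0,0,0,0,-0.13,0,87],[0,0,0,0,0,0,87]]';python3 rk.py
python3 -c "
from h import *
d=shot('scene','s7');crop(d['img'],120,200,260,305,'s7');d=shot('side','i7');crop(d['img'],280,60,400,150,'i7')"
python3 go.py .4307 .076 .2 3.036
python3 go.py .4307 .076 .2 -.105
```

```text
time: 12.15
position: [0.6864, -0.3571, 0.3451]
tool_rot: [-0.035, 1.835, 0.03]
ft_force: [1.4, -1.1, -0.0]
grip_width: 1.0
time: 12.65
position: [0.7057, -0.3575, 0.4259]
tool_rot: [-0.03, 1.568, 0.029]
ft_force: [-0.6, -0.2, -0.6]
grip_width: 0.999
t 12.65 gp in rack mm [-10.6  -1.  239.2] F rack [-0.5 -0.2 -0.8] w 86.9 ori [[0.26, 0.0, 0.966], [-0.001, 1.0, 0.0], [-0.966, -0.001, 0.26]]
t 12.75 gp [ 0.7064 -0.3565  0.2606] F [ 0.4  0.5 -0.6] w 87.0
shift in tool mm [  61.3  443.2 -258.4] turn [-1.425e+00 -1.000e-03 -2.000e-03]
t 12.75 gp [ 0.7064 -0.3565  0.2606] F [ 0.4  0.5 -0.6] w 87.0
shift in tool mm [  61.3  443.2 -258.4] turn [ 1.716e+00 -2.000e-03  1.000e-03]
```

View pics/s7.png

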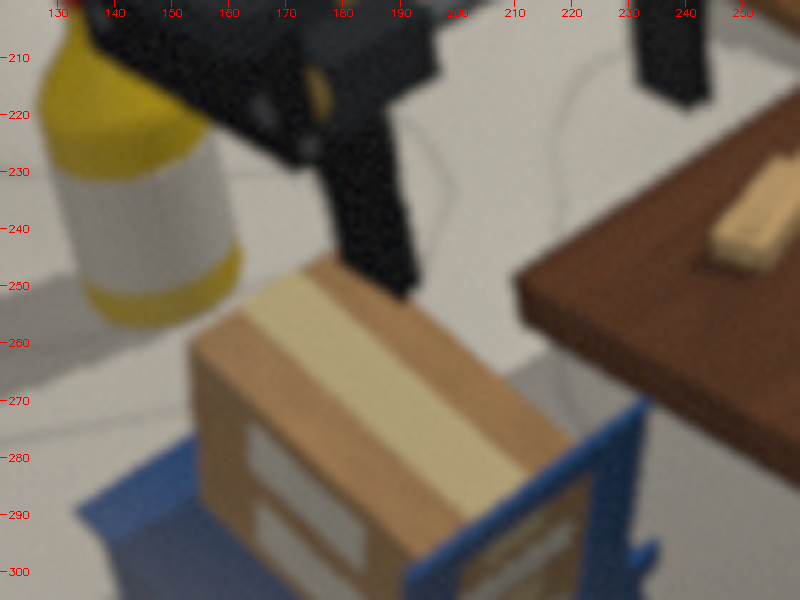

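View pics/i7.png

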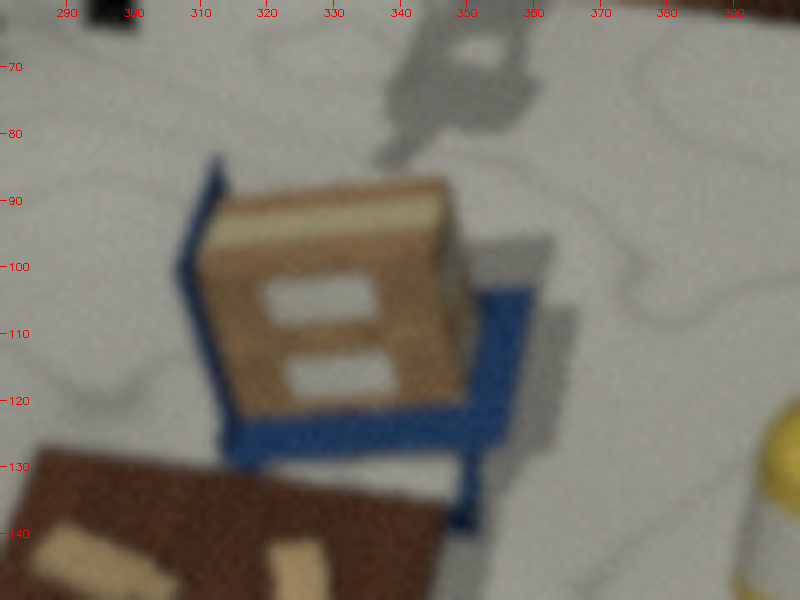

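```bash
python3 -c "
from fit import *
print(state()['joint_positions'].round(2)); print(onz(S,[(147,252)],0),onz(I,[(396,154)],0.))"
python3 -m creep '[[0,44,-26,0,0,0,87],[0,44,-26,0,0,0,87],[0,44,-26,0,0,0,87],[0,44,-26,0,0,0,87],[0,44,-26,0,0,0,87]]'
python3 -m creep '[[0,44,-26,0,0,0,87],[0,44,-26,0,0,0,87],[0,44,-26,0,0,0,87],[0,44,-26,0,0,0,87],[0,44,-26,0,0,0,87]]'
python3 -c "
from h import *
print(state()['joint_positions'].round(2))"
python3 go.py .4307 .076 .2 3.036
```

```text
[ 0.17  0.67  0.5   0.98 -0.3   1.56  2.19]
[[ 0.38430603 -0.31326568  0.        ]] [[ 3.85852470e-01 -2.78566697e-01 -1.11022302e-16]]
time: 13.25
position: [0.5709, -0.1446, 0.4236]
tool_rot: [-0.033, 1.573, 0.032]
ft_force: [0.3, 0.2, 1.0]
grip_width: 0.998
time: 13.75
position: [0.4349, 0.0649, 0.4244]
tool_rot: [-0.033, 1.572, 0.031]
ft_force: [0.4, 0.6, 0.9]
grip_width: 1.003
[-0.49 -0.15  0.25  1.92  0.04  1.37  1.36]
t 13.75 gp [0.4347 0.0647 0.2604] F [0.4 0.6 0.9] w 87.3
shift in tool mm [60.4 11.3 -3.7] turn [-1.425 -0.002  0.   ]
```

```bash
python3 -m creep '[[0,10,-4,0,0,0,87],[0,0,0,0.14,0,0,87],[0,0,0,0,0,0,87]]'
python3 -c "
from h import *
print(state()['joint_positions'].round(2))"
python3 go.py .4307 .076 .2 -.105
```

```text
time: 14.05
position: [0.4319, 0.0735, 0.4241]
tool_rot: [0.077, 1.57, -0.079]
ft_force: [0.4, -0.5, 0.3]
grip_width: 1.003
[-0.48 -0.15  0.23  1.92  0.04  1.37  1.21]
t 14.05 gp [0.4317 0.0732 0.2601] F [ 0.4 -0.5  0.3] w 87.2
shift in tool mm [60.1  2.5 -1.4] turn [1.576e+00 1.000e-03 2.000e-03]
```

```bash
python3 -m creep '[[0,0,0,0.145,0,0,87],[0,0,0,0.145,0,0,87],[0,0,0,0.145,0,0,87],[0,0,0,0.145,0,0,87],[0,0,0,0.145,0,0,87]]'
python3 -m creep '[[0,0,0,0.145,0,0,87],[0,0,0,0.145,0,0,87],[0,0,0,0.145,0,0,87],[0,0,0,0.145,0,0,87],[0,0,0,0.145,0,0,87]]'
python3 -m creep '[[0,0,0,0.126,0,0,87],[0,0,0,0,0,0,87],[0,0,0,0,0,0,87]]'
python3 go.py .4307 .076 .2 -.105
python3 -c "
from h import *
d=shot('wrist','w8');crop(d['img'],0,0,640,400,'w8')"
```

```text
time: 14.55
position: [0.4322, 0.0723, 0.4238]
tool_rot: [0.647, 1.473, -0.649]
ft_force: [-0.5, 0.3, -0.2]
grip_width: 1.002
time: 15.05
position: [0.4322, 0.0723, 0.4238]
tool_rot: [1.195, 1.217, -1.198]
ft_force: [-0.1, 0.3, 0.4]
grip_width: 1.0
time: 15.35
position: [0.432, 0.0726, 0.4237]
tool_rot: [1.283, 1.16, -1.284]
ft_force: [0.4, 0.1, 0.9]
grip_width: 0.998
t 15.35 gp [0.4319 0.0725 0.2597] F [0.4 0.1 0.9] w 86.9
shift in tool mm [59.6 -1.6 -3.3] turn [0.003 0.001 0.001]
```

View pics/w8.png

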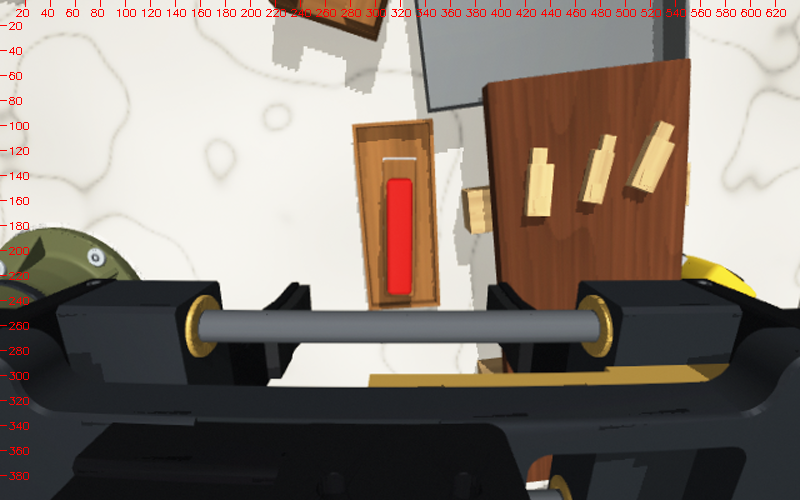

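Run:
```python
from fit import *
d,W=load('w8')
crop(d['img'],280,90,360,250,'w8a')
q=lambda l:[(x/1.25,y/1.25) for x,y in l]
P=onz(W,q([(386,180),(411,178),(411,294),(389,295)]),.084);print(P.round(4),P.mean(0).round(4))
print(onz(W,q([(484,84),(690,59)]),.064).round(4))
P=onz(W,q([(353,124),(432,119),(439,304),(369,308)]),.016);print(P.round(4),P.mean(0).round(4))
B=np.array([.6265,-.022,.0375])
for n,e in (("chip0",[(539,150),(539,214)]),("c1",[(609,137),(592,204)]),("c2",[(668,125),(640,190)])):
    P=onz(W,q(e),.073);print(n,(R.from_euler("z",-B[2]).apply(P-[B[0],B[1],0])*1e3).round(0).tolist())
```

```text
[[0.4259 0.1243 0.084 ]
 [0.4482 0.1238 0.084 ]
 [0.438  0.0143 0.084 ]
 [0.4167 0.0154 0.084 ]] [0.4322 0.0694 0.084 ]
[[0.5216 0.199  0.064 ]
 [0.7122 0.2059 0.064 ]]
[[ 0.395   0.1819  0.016 ]
 [ 0.4775  0.1784  0.016 ]
 [ 0.4695 -0.0284  0.016 ]
 [ 0.3865 -0.0251  0.016 ]] [0.4321 0.0767 0.016 ]
chip0 [[-54.0, 161.0, 73.0], [-56.0, 102.0, 73.0]]
c1 [[11.0, 164.0, 73.0], [-5.0, 105.0, 73.0]]
c2 [[67.0, 168.0, 73.0], [41.0, 112.0, 73.0]]
```

View pics/w8a.png

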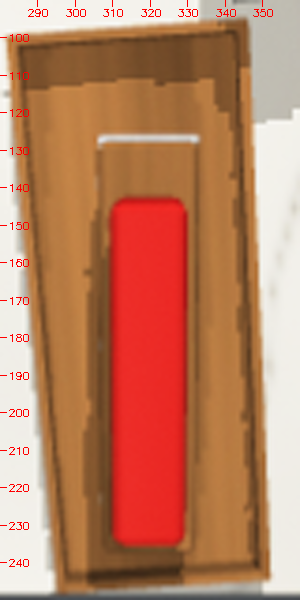

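```bash
python3 -m creep '[[45,0,0,0,0,0,60],[45,0,0,0,0,0,60],[45,0,0,0,0,0,60],[35,0,0,0,0,0,60],[20,0,0,0,0,0,60]]'
python3 -m creep '[[0,0,0,0,0,0,60],[0,0,0,0,0,0,60],[0,0,0,0,0,0,60]]'
python3 go.py .4315 .072 .068 -.1
```

```text
time: 15.9
position: [0.4302, 0.0728, 0.2307]
tool_rot: [1.281, 1.161, -1.288]
ft_force: [-0.7, 0.3, 0.6]
grip_width: 0.71
time: 16.2
position: [0.4324, 0.0734, 0.2352]
tool_rot: [1.288, 1.157, -1.283]
ft_force: [0.4, 0.3, -0.3]
grip_width: 0.689
t 16.2 gp [0.4329 0.0735 0.0712] F [ 0.4  0.3 -0.3] w 60.0
shift in tool mm [ 3.2 -0.8  1.5] turn [-0.004 -0.001 -0.003]
```

```bash
python3 -m creep '[[3,0,1,0,0,0,60],[0,0,0,0,0,0,10],[0,0,0,0,0,0,10],[0,0,0,0,0,0,10],[0,0,0,0,0,0,10]]' 40
python3 -m creep '[[0,0,0,0,0,0,10],[0,0,0,0,0,0,10]]'
python3 go.py .4315 .072 .068 -.1
```

```text
time: 16.7
position: [0.4314, 0.0722, 0.2307]
tool_rot: [1.286, 1.158, -1.286]
ft_force: [1.0, -0.1, 0.5]
grip_width: 0.411
time: 16.9
position: [0.4315, 0.0722, 0.2306]
tool_rot: [1.286, 1.157, -1.286]
ft_force: [0.6, -0.1, -0.6]
grip_width: 0.273
t 16.9 gp [0.4316 0.0723 0.0666] F [ 0.6 -0.1 -0.6] w 23.8
shift in tool mm [-1.4  0.   0.2] turn [-0.005 -0.    -0.001]
```

```bash
python3 -m creep '[[-20,0,0,0,0,0,10],[-40,0,0,0,0,0,10],[-40,0,0,0,0,0,10],[-40,0,0,0,0,0,10],[-40,0,0,0,0,0,10]]'
python3 -m creep '[[0,29.5,35.6,0,0,0,10],[0,29.5,35.6,0,0,0,10],[0,29.5,35.6,0,0,0,10],[0,29.5,35.6,0,0,0,10],[0,29.5,35.6,0,0,0,10]]'
python3 -m creep '[[0,29.5,35.6,0,0,0,10],[0,29.5,35.6,0,0,0,10],[0,29.5,35.6,0,0,0,10],[0,0,0,0.143,0,0,10],[0,0,0,0.143,0,0,10]]'
python3 -m creep '[[0,0,0,0.143,0,0,10],[0,0,0,0.143,0,0,10],[0,0,0,0.143,0,0,10],[0,0,0,0.143,0,0,10],[0,0,0,0.143,0,0,10]]'
python3 -m creep '[[0,0,0,0.143,0,0,10],[0,0,0,0.143,0,0,10],[0,0,0,0.143,0,0,10],[0,0,0,0,0,0,10],[0,0,0,0,0,0,10]]'
python3 go.py .6375 -.2345 .1266 -1.533
python3 -c "
from h import *
print(state()['joint_positions'].round(2))
d=shot('wrist','w9');crop(d['img'],0,0,640,400,'w9');d=shot('scene','s9');crop(d['img'],120,140,380,330,'s9')"
```

```text
time: 17.4
position: [0.4307, 0.072, 0.4113]
tool_rot: [1.285, 1.159, -1.288]
ft_force: [0.4, -0.2, -4.0]
grip_width: 0.271
time: 17.9
position: [0.5598, -0.1216, 0.4095]
tool_rot: [1.285, 1.159, -1.287]
ft_force: [0.5, 0.8, -4.0]
grip_width: 0.277
time: 18.4
position: [0.6362, -0.2376, 0.4076]
tool_rot: [1.494, 0.996, -1.502]
ft_force: [0.8, 0.7, -3.0]
grip_width: 0.272
time: 18.9
position: [0.6361, -0.2354, 0.4089]
tool_rot: [1.964, 0.461, -1.969]
ft_force: [0.3, 0.8, -5.3]
grip_width: 0.272
time: 19.4
position: [0.6362, -0.2354, 0.4095]
tool_rot: [2.2, 0.044, -2.204]
ft_force: [0.3, 0.3, -3.5]
grip_width: 0.274
t 19.4 gp [ 0.6359 -0.2353  0.2455] F [ 0.3  0.3 -3.5] w 23.8
shift in tool mm [118.9  -0.7  -1.6] turn [0.002 0.002 0.001]
[-0.16  0.43  0.67  1.39 -0.26  1.41 -1.03]
```

View pics/w9.png

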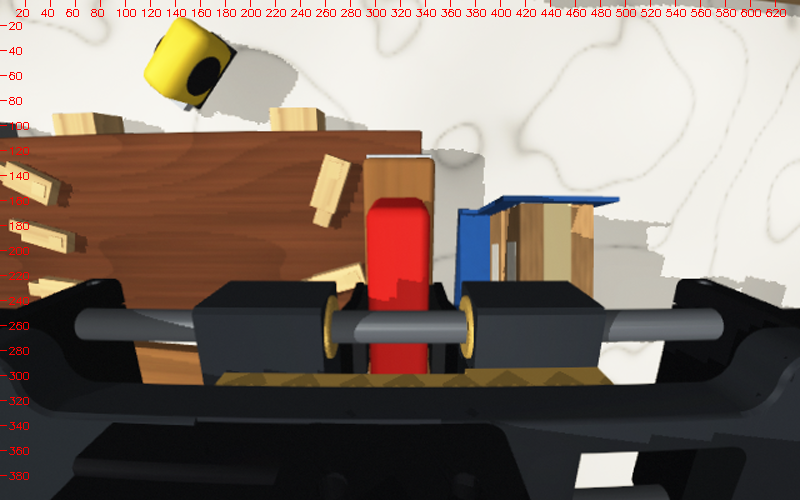

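View pics/s9.png

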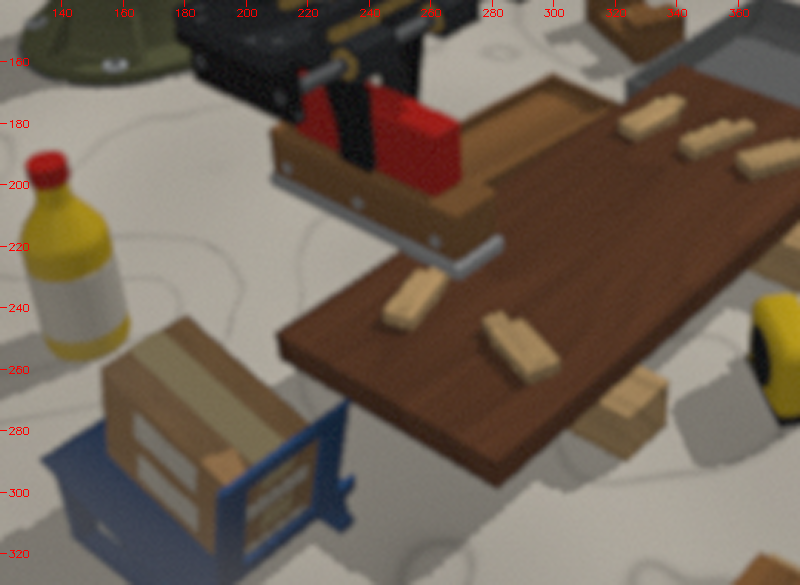

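Run:
```python
from fit import *
d,W=load('w9')
crop(d['img'],230,100,350,240,'w9a')
q=lambda l:[(x/1.25,y/1.25) for x,y in l]
B=np.array([.6255,-.0225,.0375])
P=onz(W,q([(365,280),(362,266),(422,131),(352,162),(318,226)]),[.073,.073,.064,.073,.073])
print((R.from_euler("z",-B[2]).apply(P-[B[0],B[1],0])*1e3).round(0).tolist())
s=state();T=tcpR(s);g=s["position"]+T.apply([.164,0,0]);print(R.from_euler("z",-B[2]).apply(g-[B[0],B[1],0]))
```

```text
[[-40.0, -181.0, 73.0], [-26.0, -179.0, 73.0], [96.0, -234.0, 64.0], [69.0, -172.0, 73.0], [12.0, -140.0, 73.0]]
[ 0.00259258 -0.21324823  0.24607018]
```

View pics/w9a.png

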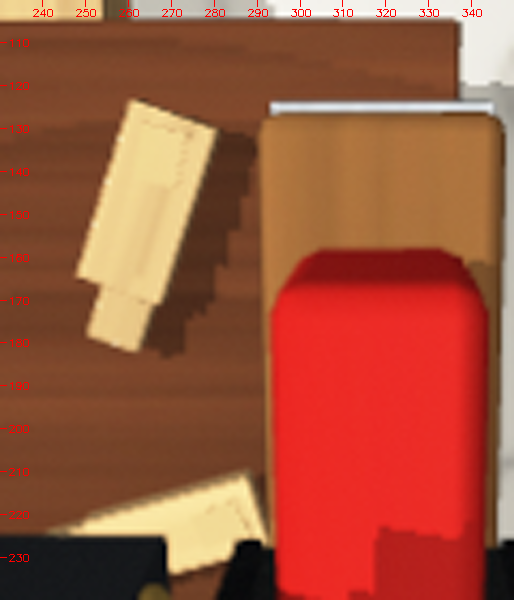

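```bash
python3 - <<'E'
from fit import *
d,W=load('w9')
B=np.array([.6255,-.0225,.0375])
P=onz(W,[(294,124),(344,124),(291,127),(346,127)],[.184,.184,.224,.224])
print((R.from_euler("z",-B[2]).apply(P-[B[0],B[1],0])*1e3).round(1).tolist())
E
python3 -m creep '[[40,0,-4,0,0,0,10],[40,0,0,0,0,0,10],[22,0,0,0,0,0,10],[8,0,0,0,0,0,10],[0,0,0,0,0,0,10]]'
python3 -m creep '[[0,0,0,0,0,0,10],[0,0,0,0,0,0,10]]'
python3 go.py .6375 -.2345 .1266 -1.533
```

```text
[[73.5, -195.6, 184.0], [73.6, -230.8, 184.0], [71.4, -197.3, 224.0], [71.5, -228.6, 224.0]]
time: 20.0
position: [0.64, -0.2354, 0.2996]
tool_rot: [2.201, 0.041, -2.205]
ft_force: [-0.3, -0.1, -3.0]
grip_width: 0.274
time: 20.2
position: [0.6408, -0.2361, 0.3028]
tool_rot: [2.207, 0.039, -2.199]
ft_force: [0.1, 0.6, -2.9]
grip_width: 0.273
t 20.2 gp [ 0.6414 -0.2363  0.1388] F [ 0.1  0.6 -2.9] w 23.8
shift in tool mm [12.2 -1.7  3.3] turn [-0.002 -0.003 -0.001]
```

```bash
python3 -m creep '[[5,0,0,0,0,0,10],[3,0,0,0,0,0,10],[1,0,0,0,0,0,10],[0,0,0,0,0,0,10],[0,0,0,0,0,0,10]]'
python3 go.py .6415 -.236 .1266 -1.533
python3 -m creep '[[2,0,0,0,0,0,10],[0,0,0,0,0,0,10],[0,0,0,0,0,0,10]]'
python3 go.py .6415 -.236 .1266 -1.533
python3 -m creep '[[1.5,0,0,0,0,0,10],[0,0,0,0,0,0,10],[0,0,0,0,0,0,10]]'
python3 go.py .6415 -.236 .1266 -1.533
```

```text
time: 20.7
position: [0.6402, -0.2356, 0.2916]
tool_rot: [2.203, 0.039, -2.203]
ft_force: [-0.1, 0.2, -2.8]
grip_width: 0.275
t 20.7 gp [ 0.6402 -0.2356  0.1276] F [-0.1  0.2 -2.8] w 23.9
shift in tool mm [ 1.   0.4 -1.3] turn [-0.002 -0.    -0.   ]
time: 21.0
position: [0.6403, -0.2358, 0.2907]
tool_rot: [2.205, 0.039, -2.202]
ft_force: [-2.8, 1.1, 3.4]
grip_width: 0.271
t 21.0 gp [ 0.6405 -0.2358  0.1267] F [-2.8  1.1  3.4] w 23.6
shift in tool mm [ 0.1  0.2 -1.2] turn [-0.002 -0.001 -0.   ]
time: 21.3
position: [0.6402, -0.236, 0.2907]
tool_rot: [2.206, 0.04, -2.202]
ft_force: [-4.7, 1.3, 10.9]
grip_width: 0.271
t 21.3 gp [ 0.6405 -0.2359  0.1267] F [-4.7  1.3 10.9] w 23.6
shift in tool mm [ 0.1  0.  -1.3] turn [-0.002 -0.002  0.   ]
```

```bash
python3 -m creep '[[0,-8,0,0,0,0,10],[0,-12,0,0,0,0,10],[0,-12,0,0,0,0,10],[0,-12,0,0,0,0,10],[0,-12,0,0,0,0,10]]'
python3 -m creep '[[0,-12,0,0,0,0,10],[0,-12,0,0,0,0,10],[0,-12,0,0,0,0,10],[0,-12,0,0,0,0,10],[0,-12,0,0,0,0,10]]'
python3 go.py .6415 -.236 .1266 -1.533
python3 -c "
from h import *
d=shot('scene','s10');crop(d['img'],180,120,440,300,'s10')"
```

```text
time: 21.8
position: [0.6388, -0.183, 0.2909]
tool_rot: [2.208, 0.029, -2.195]
ft_force: [4.8, -0.1, 0.9]
grip_width: 0.269
time: 22.3
position: [0.6369, -0.1231, 0.2908]
tool_rot: [2.208, 0.029, -2.194]
ft_force: [-1.4, -13.6, 1.1]
grip_width: 0.274
t 22.3 gp [ 0.638  -0.1242  0.1268] F [ -1.4 -13.6   1.1] w 23.8
shift in tool mm [  1.  113.   -0.8] turn [-0.004 -0.006 -0.007]
```

View pics/s10.png

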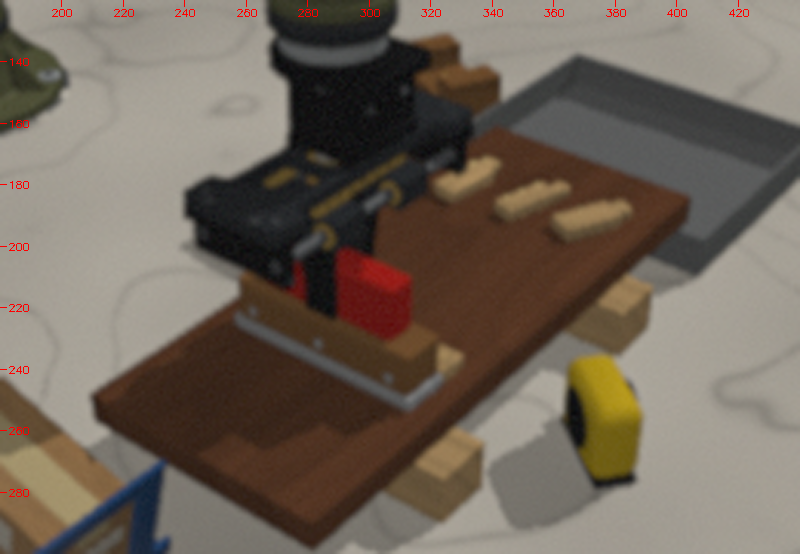

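```bash
python3 -m creep '[[0.5,-12,0,0,0,0,10],[0,-12,0,0,0,0,10],[0,-12,0,0,0,0,10],[0,-12,0,0,0,0,10],[0,-12,0,0,0,0,10]]'
python3 -m creep '[[0,-12,0,0,0,0,10],[0,-12,0,0,0,0,10],[0,-12,0,0,0,0,10],[0,-12,0,0,0,0,10],[0,-12,0,0,0,0,10]]'
python3 go.py .6415 -.236 .1266 -1.533
python3 -c "
from h import *
d=shot('scene','s11');crop(d['img'],180,120,440,300,'s11');d=shot('side','i11');crop(d['img'],180,120,380,300,'i11')"
```

```text
time: 22.85
position: [0.6352, -0.0637, 0.2908]
tool_rot: [2.209, 0.029, -2.193]
ft_force: [-3.3, -14.5, 17.1]
grip_width: 0.269
time: 23.35
position: [0.6334, -0.0038, 0.2908]
tool_rot: [2.21, 0.029, -2.193]
ft_force: [-2.8, -14.3, 22.8]
grip_width: 0.271
t 23.35 gp [ 0.6346 -0.0048  0.1268] F [ -2.8 -14.3  22.8] w 23.6
shift in tool mm [  1.7 232.3  -0.4] turn [-0.005 -0.007 -0.007]
```

View pics/s11.png

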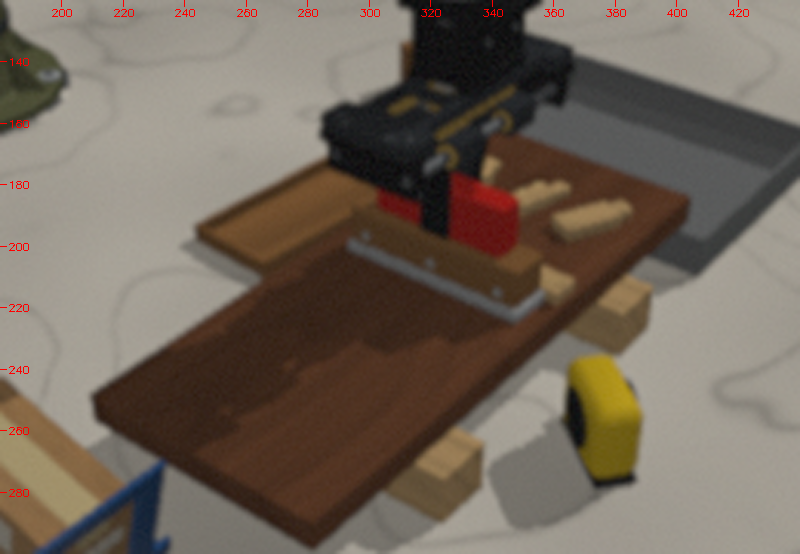

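View pics/i11.png

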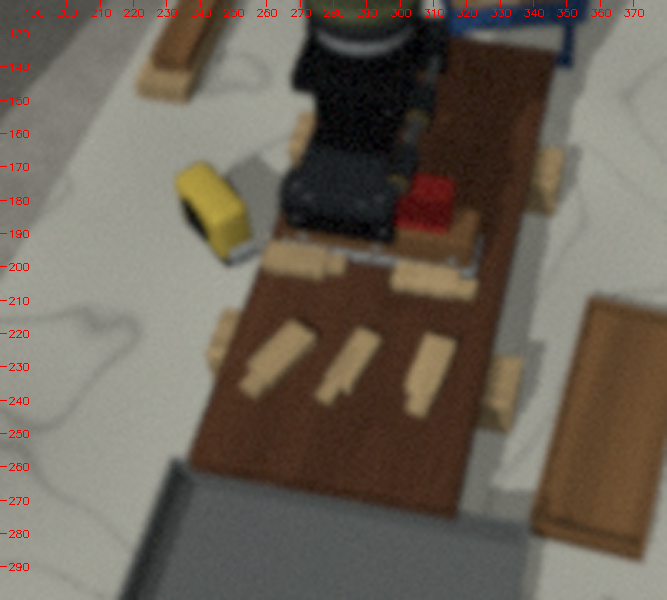

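```bash
python3 -m creep '[[-0.4,-12,0,0,0,0,10],[0,-12,0,0,0,0,10],[0,-12,0,0,0,0,10],[0,-12,0,0,0,0,10],[0,-12,0,0,0,0,10]]'
python3 -m creep '[[0,-12,0,0,0,0,10],[0,-12,0,0,0,0,10],[0,-12,0,0,0,0,10],[0,-12,0,0,0,0,10],[0,0,0,0,0,0,10]]'
python3 go.py .6415 -.236 .1266 -1.533
python3 -c "
from h import *
d=shot('scene','s12');crop(d['img'],180,120,440,300,'s12');d=shot('side','i12');crop(d['img'],180,120,380,300,'i12')"
```

```text
time: 23.95
position: [0.6313, 0.0564, 0.2907]
tool_rot: [2.209, 0.03, -2.195]
ft_force: [-0.5, -8.1, 16.5]
grip_width: 0.275
time: 24.45
position: [0.6297, 0.1072, 0.2907]
tool_rot: [2.21, 0.037, -2.195]
ft_force: [1.7, -3.1, 5.8]
grip_width: 0.274
t 24.45 gp [0.6308 0.1069 0.1267] F [ 1.7 -3.1  5.8] w 23.8
shift in tool mm [  0.9 343.4   0.5] turn [-0.002 -0.007 -0.002]
```

View pics/s12.png

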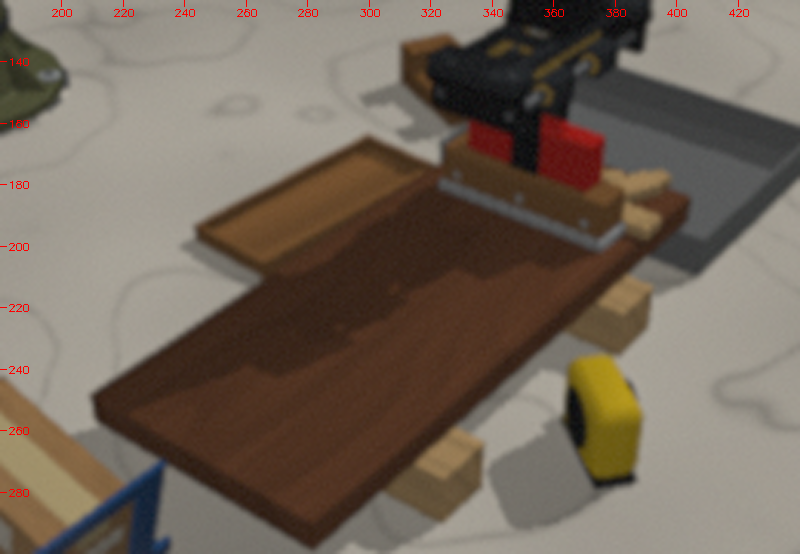

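View pics/i12.png

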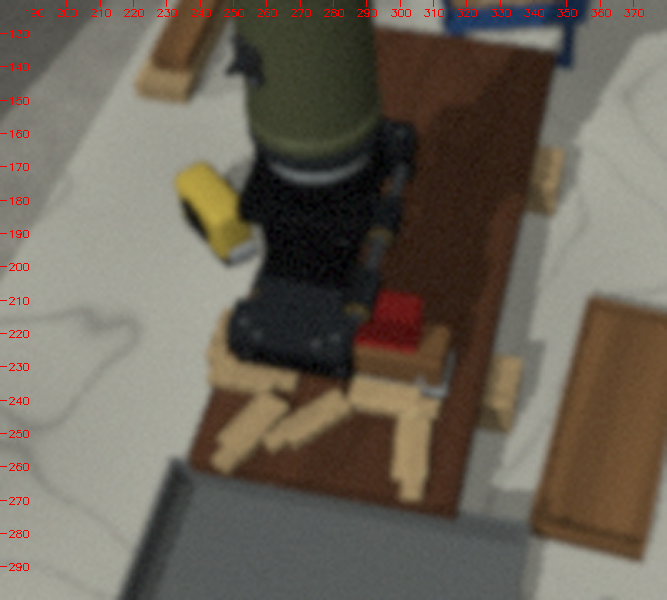

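```bash
python3 -m creep '[[0,-10,0,0,0,0,10],[0,-10,0,0,0,0,10],[0,-10,0,0,0,0,10],[0,-10,0,0,0,0,10],[0,-10,0,0,0,0,10]]'
python3 go.py .6415 -.236 .1266 -1.533
python3 -c "
from h import *
d=shot('scene','s13');crop(d['img'],280,110,440,230,'s13');d=shot('side','i13');crop(d['img'],180,170,380,320,'i13')"
```

```text
time: 25.05
position: [0.6282, 0.1542, 0.2908]
tool_rot: [2.21, 0.03, -2.196]
ft_force: [2.3, -2.7, 2.3]
grip_width: 0.27
t 25.05 gp [0.6293 0.1534 0.1268] F [ 2.3 -2.7  2.3] w 23.5
shift in tool mm [  2.1 390.4  -0.7] turn [-0.006 -0.006 -0.005]
```

View pics/i13.png

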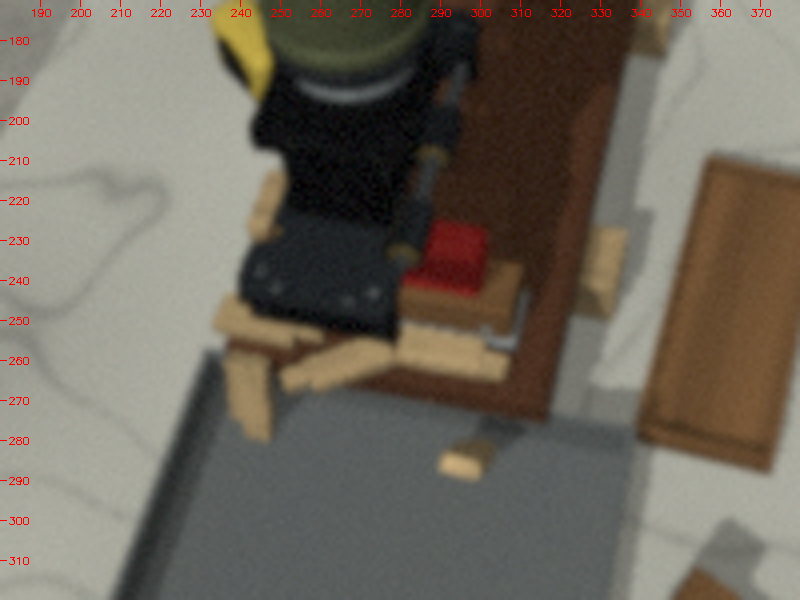

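View pics/s13.png

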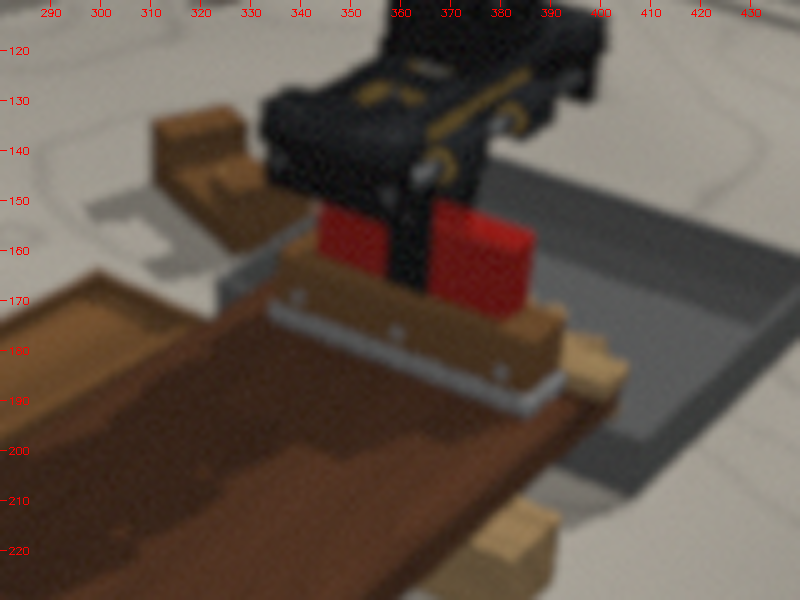

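```bash
python3 -m creep '[[0.3,-8,0,0,0,0,10],[0,-8,0,0,0,0,10],[0,-8,0,0,0,0,10],[0,0,0,0,0,0,10]]'
python3 go.py .6415 -.236 .1266 -1.533
python3 -c "
from h import *
d=shot('side','i14');crop(d['img'],180,170,380,320,'i14')"
```

```text
time: 25.55
position: [0.6275, 0.18, 0.2907]
tool_rot: [2.211, 0.035, -2.195]
ft_force: [2.6, -4.8, 9.3]
grip_width: 0.274
t 25.55 gp [0.6287 0.1797 0.1267] F [ 2.6 -4.8  9.3] w 23.8
shift in tool mm [1.200e+00 4.163e+02 4.000e-01] turn [-0.003 -0.007 -0.003]
```

View pics/i14.png

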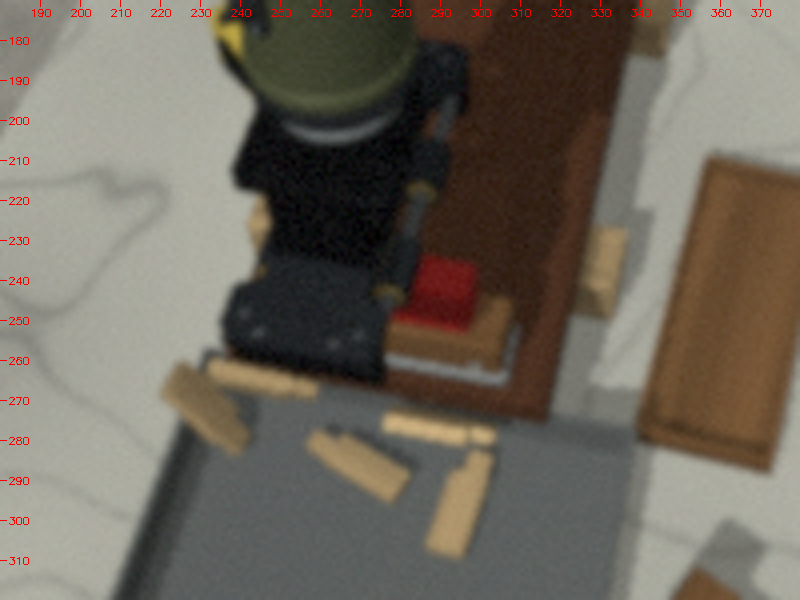

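```bash
python3 -m creep '[[0,0,0,0,0,0,10],[0,0,0,0,0,0,10]]'
python3 -c "
from h import *
d=shot('side','i15');crop(d['img'],180,220,340,340,'i15');d=shot('scene','s15');crop(d['img'],320,120,460,225,'s15')"
```

```text
time: 25.8
position: [0.6275, 0.1799, 0.2907]
tool_rot: [2.212, 0.036, -2.195]
ft_force: [2.4, -3.8, 8.4]
grip_width: 0.274
```

View pics/i15.png

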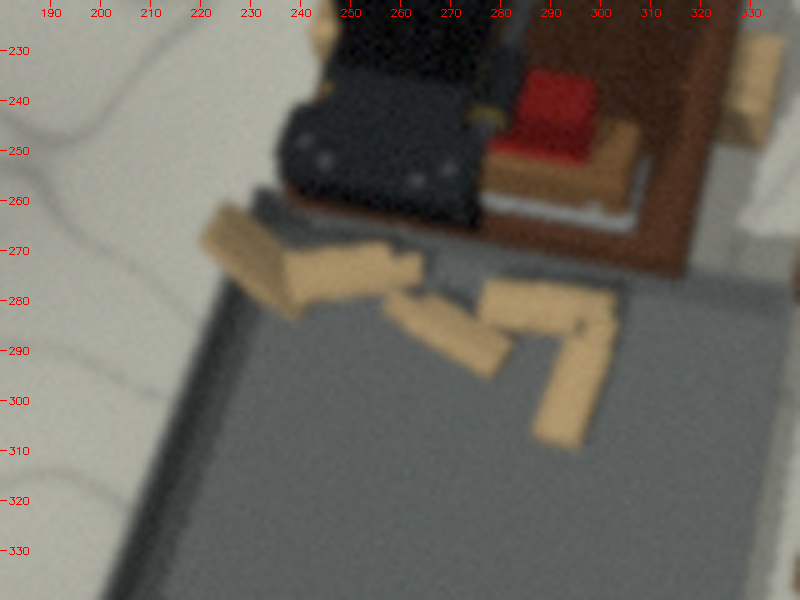

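View pics/s15.png

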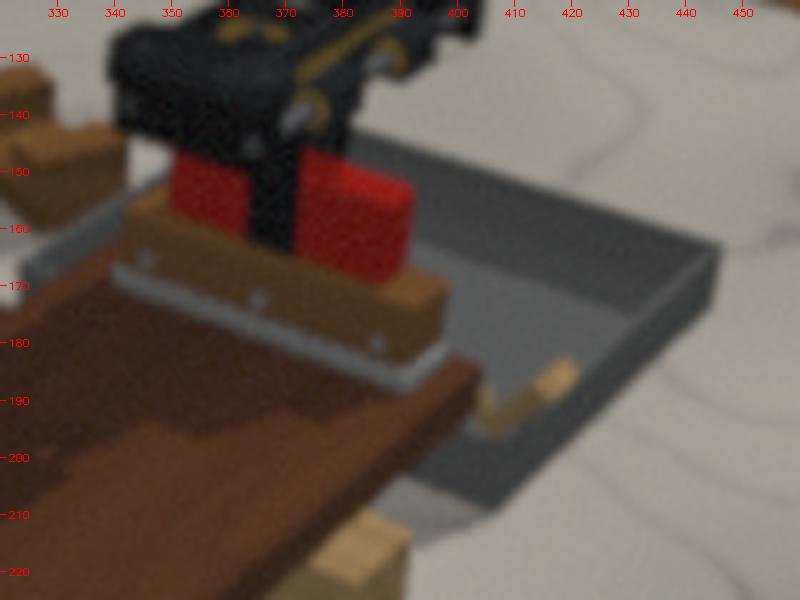

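Run:
```python
from fit import *
d,_=load('i15')
crop(d['img'],205,245,265,290,'i15a')
d,_=load('s15');crop(d['img'],390,175,430,205,'s15a')
B=np.array([.6255,-.0225,.0375])
for a,b in (((223,264.5),(418,185.6)),((236,279.5),(405.8,194.4))):
    p,f=tri([I,S],[a,b]);q=R.from_euler("z",-B[2]).apply(p-[B[0],B[1],0]);print((q*1e3).round(0),"in tray y",q[1]*1e3-333,f.round(1))
c=np.array([[.13,-.115,.036],[.13,.115,.036],[.13,-.115,0]])+[0,.333,0]
c=R.from_euler("z",B[2]).apply(c)+[B[0],B[1],0]
print(proj(I,c).round(1).tolist(),proj(S,c).round(1).tolist())
```

```text
[121. 249.  56.] in tray y -83.62077567541252 [-0.1  0.  -0.1  0. ]
[ 92. 260.  12.] in tray y -73.19052770855933 [ 1.1 -0.2  1.2  0. ]
[[225.8, 256.2], [187.7, 353.6], [228.6, 263.4]] [[414.2, 198.9], [451.8, 163.2], [412.3, 211.1]]
```

View pics/i15a.png

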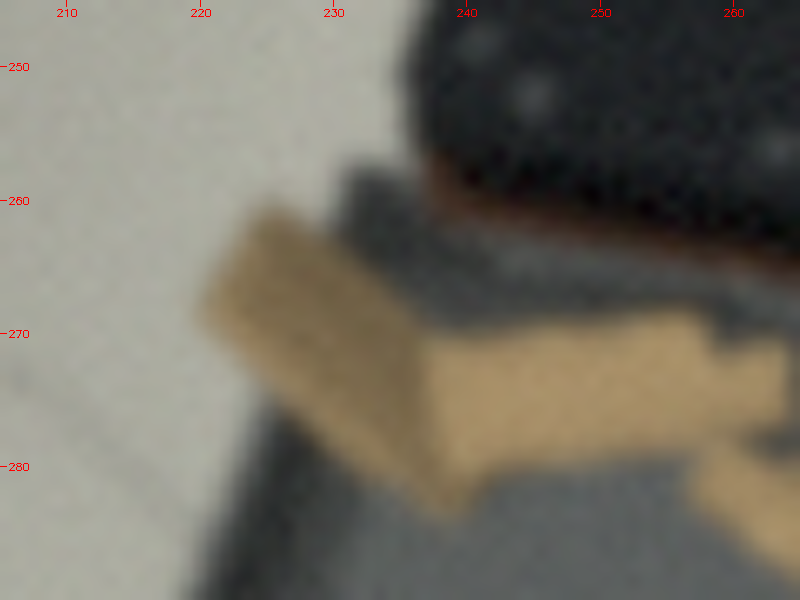

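View pics/s15a.png

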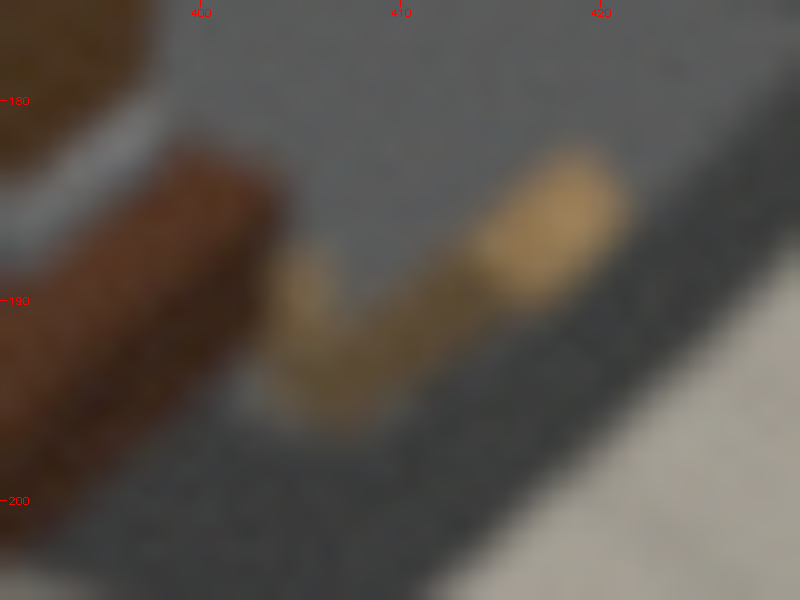

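```bash
python3 -m creep '[[-10,0,0,0,0,0,10],[-30,0,0,0,0,0,10],[-40,0,0,0,0,0,10],[-40,0,0,0,0,0,10],[0,0,0,0,0,0,10]]'
python3 go.py .4316 .0723 .2 -.1
python3 -c "
from h import *
d=shot('side','i16');crop(d['img'],180,220,340,340,'i16');d=shot('wrist','w16');crop(d['img'],0,0,640,400,'w16')"
```

```text
time: 26.4
position: [0.6265, 0.1825, 0.4142]
tool_rot: [2.216, 0.045, -2.194]
ft_force: [1.0, 0.1, -3.0]
grip_width: 0.278
t 26.4 gp [0.6281 0.1832 0.2502] F [ 1.   0.1 -3. ] w 24.2
shift in tool mm [ 47.8 103.2 199.3] turn [-1.434 -0.011 -0.004]
```

View pics/i16.png

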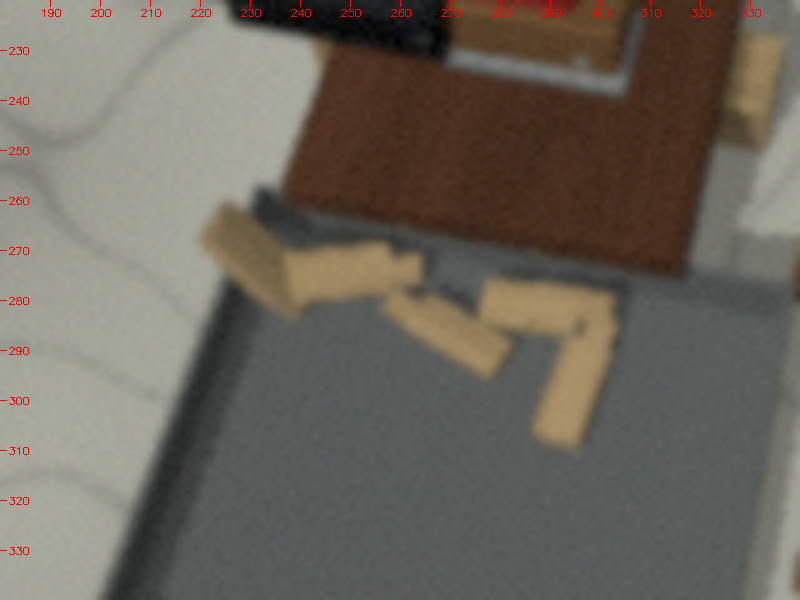

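View pics/w16.png

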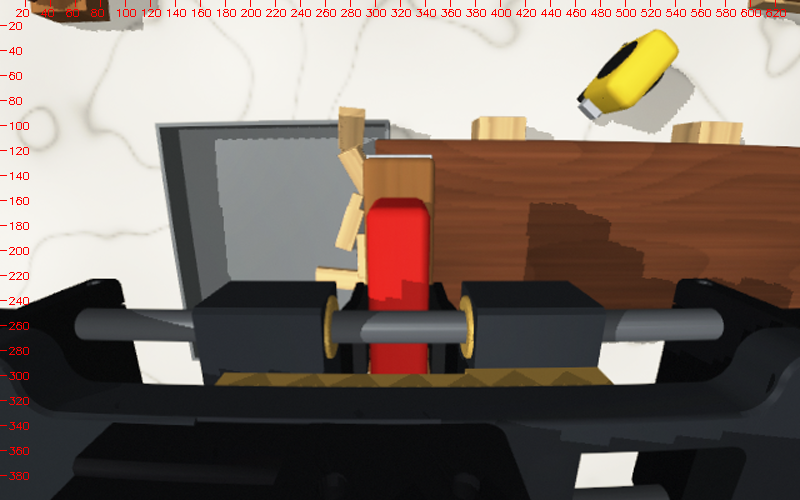

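Run:
```python
from fit import *
d,W=load('w16')
crop(d['img'],250,70,330,130,'w16a')
B=np.array([.6255,-.0225,.0375])
f=lambda uv,z:print(uv,z,(R.from_euler("z",-B[2]).apply(onz(W,[(uv[0]/1.25,uv[1]/1.25)],z)-[B[0],B[1],0])*1e3).round(0).tolist())
f((157,125),.036);f((388,121),.036);f((352,110),.055);f((352,148),.012);f((352,148),.02)
```

```text
(157, 125) 0.036 [[114.0, 442.0, 36.0]]
(388, 121) 0.036 [[115.0, 215.0, 36.0]]
(352, 110) 0.055 [[122.0, 247.0, 55.0]]
(352, 148) 0.012 [[91.0, 254.0, 12.0]]
(352, 148) 0.02 [[91.0, 253.0, 20.0]]
```

View pics/w16a.png

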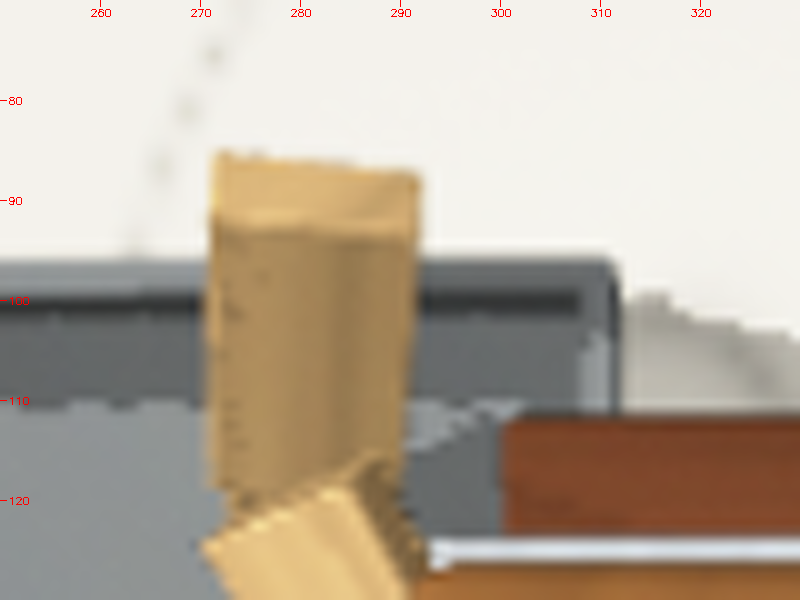

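Run:
```python
from fit import *
d=shot('wrist','w17');W=cam(d)
crop(d['img'],110,70,350,150,'w17a')
d=shot('side','i17');crop(d['img'],180,225,260,285,'i17a')
print(state()['position'],state()['qd'].round(3))
```

```text
[0.62447233 0.1825241  0.40534303] [ 0.002  0.011 -0.     0.009  0.001  0.    -0.   ]
```

View pics/w17a.png

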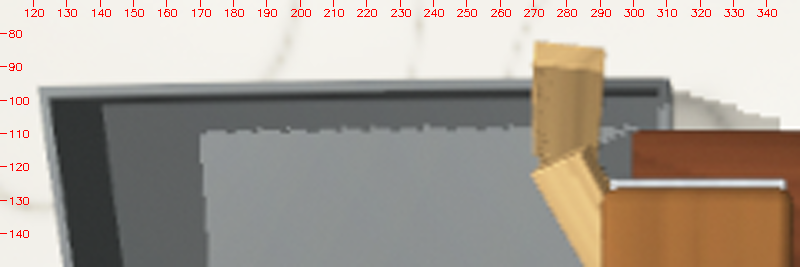

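View pics/i17a.png

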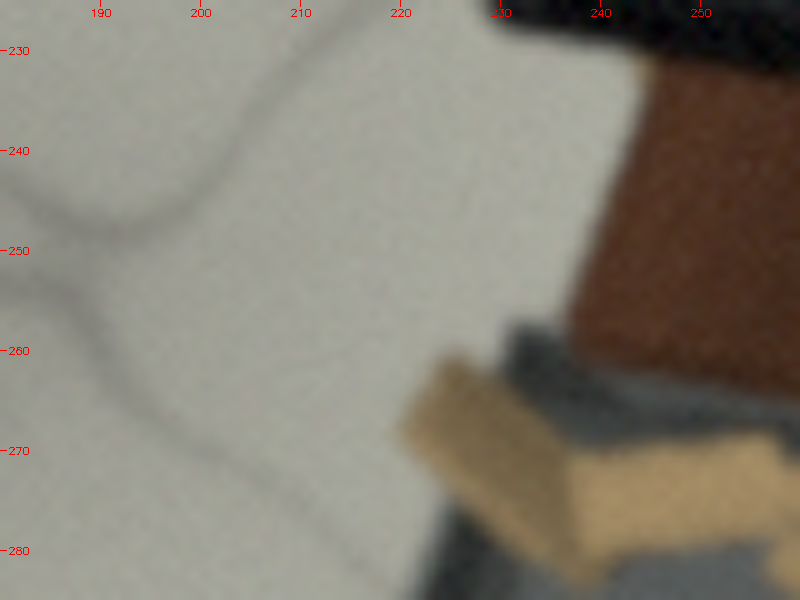

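Run:
```python
from fit import *
d,W=load('w17')
B=np.array([.6255,-.0225,.0375])
tob=lambda P:R.from_euler("z",-B[2]).apply(np.atleast_2d(P)-[B[0],B[1],0])
print("rim",(tob(onz(W,[(122,96.4),(310.4,94)],.036))*1e3).round(1).tolist(),"board corner",(tob(onz(W,[(299.9,109.3)],.064))*1e3).round(1).tolist())
print("board corner side",(tob(onz(I,[(236.9,260.3)],.064))*1e3).round(1).tolist(),"rim corner side",(tob(onz(I,[(231.8,257.2)],.036))*1e3).round(1).tolist())
L,w,h=.031,.0105,.005
obs=[(W,(L,w,-h),(270.8,82.6)),(W,(L,-w,-h),(291.8,85)),(W,(L,w,h),(269.9,90.4)),(W,(L,-w,h),(291.2,91)),
(I,(L,-w,h),(225.5,261)),(I,(L,w,h),(220.5,267.5)),(I,(-L,w,h),(240,282))]
def f(p):
    P=R.from_rotvec(p[3:]).apply([o[1] for o in obs])+p[:3]
    return np.concatenate([proj(o[0],q)[0]-o[2] for o,q in zip(obs,P)])
best=None
for ang in(.7,1.0,1.3):
    # X axis up & +x ; Z up-inward
    c,s=np.cos(ang),np.sin(ang);M=np.c_[[c,0,s],[0,1,0],[-s,0,c]]
    p0=np.r_[R.from_euler("z",B[2]).apply([.105,.253,.034])+[B[0],B[1],0],R.from_matrix(M).as_rotvec()]
    r=least_squares(f,p0)
    M=R.from_euler("z",-B[2]).as_matrix()@R.from_rotvec(r.x[3:]).as_matrix()
    print(r.cost.round(2),(tob(r.x[:3])*1e3).round(1),M.round(2).tolist(),r.fun.round(1).tolist())
    for z in(-h,h):print("face centre",(tob(R.from_rotvec(r.x[3:]).apply([0,0,z])+r.x[:3])*1e3).round(1))
```

```text
rim [[115.7, 443.2, 36.0], [115.1, 214.8, 36.0]] board corner [[96.0, 225.7, 64.0]]
board corner side [[90.7, 236.6, 64.0]] rim corner side [[114.9, 217.6, 36.0]]
8.45 [[103.6 250.1  29.4]] [[0.56, 0.09, -0.83], [-0.09, 0.99, 0.05], [0.83, 0.05, 0.56]] [0.9, -0.3, -1.3, -0.9, 0.8, -0.9, -1.4, 0.2, 1.5, -1.1, 2.5, 0.0, 0.4, 0.5]
face centre [[107.7 249.9  26.6]]
face centre [[ 99.5 250.3  32.2]]
8.45 [[103.6 250.1  29.4]] [[0.56, 0.09, -0.83], [-0.09, 0.99, 0.05], [0.83, 0.05, 0.56]] [0.9, -0.3, -1.3, -0.9, 0.8, -0.9, -1.4, 0.2, 1.5, -1.1, 2.5, 0.0, 0.4, 0.5]
face centre [[107.7 249.9  26.6]]
face centre [[ 99.5 250.3  32.2]]
8.45 [[103.6 250.1  29.4]] [[0.56, 0.09, -0.83], [-0.09, 0.99, 0.05], [0.83, 0.05, 0.56]] [0.9, -0.3, -1.3, -0.9, 0.8, -0.9, -1.4, 0.2, 1.5, -1.1, 2.5, 0.0, 0.4, 0.5]
face centre [[107.7 249.9  26.6]]
face centre [[ 99.5 250.3  32.2]]
```

```bash
python3 go.py .4316 .0723 .2 -.1
python3 -m creep '[[0,20.5,39.7,0,0,0,10],[0,20.5,39.7,0,0,0,10],[0,20.5,39.7,0,0,0,10],[0,20.5,39.7,0,0,0,10],[0,20.5,39.7,0,0,0,10]]'
python3 -m creep '[[0,0,0,-0.1435,0,0,10],[0,0,0,-0.1435,0,0,10],[0,0,0,-0.1435,0,0,10],[0,0,0,-0.1435,0,0,10],[0,0,0,-0.1435,0,0,10]]'
python3 -m creep '[[0,0,0,-0.1435,0,0,10],[0,0,0,-0.1435,0,0,10],[0,0,0,-0.1435,0,0,10],[0,0,0,-0.1435,0,0,10],[0,0,0,-0.1435,0,0,10]]'
python3 -m creep '[[0,0,0,0,0,0,10],[0,0,0,0,0,0,10],[0,0,0,0,0,0,10]]'
python3 go.py .4316 .0723 .0676 -.1
python3 -c "
from h import *
d=shot('wrist','w18');crop(d['img'],0,0,640,400,'w18')"
```

```text
t 26.6 gp [0.6238 0.1824 0.2413] F [-1.   1.3 -5. ] w 23.8
shift in tool mm [ 42.2 103.1 196.6] turn [-1.434  0.004  0.002]
time: 27.1
position: [0.4283, 0.072, 0.4054]
tool_rot: [2.198, 0.038, -2.206]
ft_force: [1.0, -0.7, -2.6]
grip_width: 0.272
time: 27.6
position: [0.4297, 0.0727, 0.4058]
tool_rot: [1.774, 0.709, -1.78]
ft_force: [0.2, -0.1, -4.1]
grip_width: 0.27
time: 28.1
position: [0.4297, 0.0727, 0.4058]
tool_rot: [1.275, 1.165, -1.281]
ft_force: [-0.1, 0.0, -3.7]
grip_width: 0.269
time: 28.4
position: [0.4303, 0.0727, 0.4071]
tool_rot: [1.283, 1.159, -1.285]
ft_force: [0.7, -1.0, -3.1]
grip_width: 0.272
t 28.4 gp [0.4301 0.0726 0.2431] F [ 0.7 -1.  -3.1] w 23.7
shift in tool mm [1.755e+02 1.500e+00 1.000e-01] turn [-0.002  0.001  0.001]
```

View pics/w18.png

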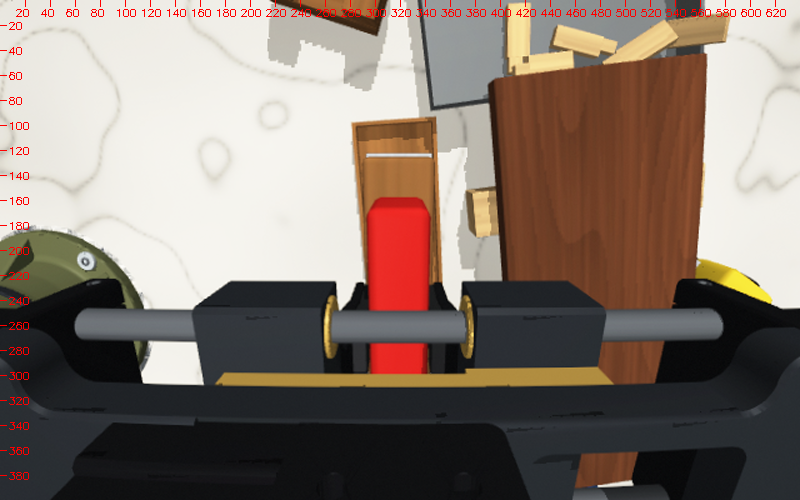

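```bash
python3 -m creep '[[40,1.5,0,0,0,0,10],[40,0,0,0,0,0,10],[40,0,0,0,0,0,10],[30,0,0,0,0,0,10],[10,0,0,0,0,0,10]]'
python3 -m creep '[[0,0,0,0,0,0,10],[0,0,0,0,0,0,10],[0,0,0,0,0,0,10]]'
python3 go.py .4316 .0723 .0676 -.1
python3 -c "
from h import *
d=shot('side','i18');crop(d['img'],320,190,400,300,'i18')"
```

```text
time: 28.95
position: [0.4304, 0.072, 0.2449]
tool_rot: [1.279, 1.161, -1.289]
ft_force: [-0.6, -0.4, -2.8]
grip_width: 0.27
time: 29.25
position: [0.4331, 0.0727, 0.2494]
tool_rot: [1.285, 1.159, -1.279]
ft_force: [-0.4, 0.4, -3.4]
grip_width: 0.272
t 29.25 gp [0.4336 0.073  0.0854] F [-0.4  0.4 -3.4] w 23.7
shift in tool mm [17.8 -1.5  0.6] turn [-0.    -0.002 -0.003]
```

View pics/i18.png

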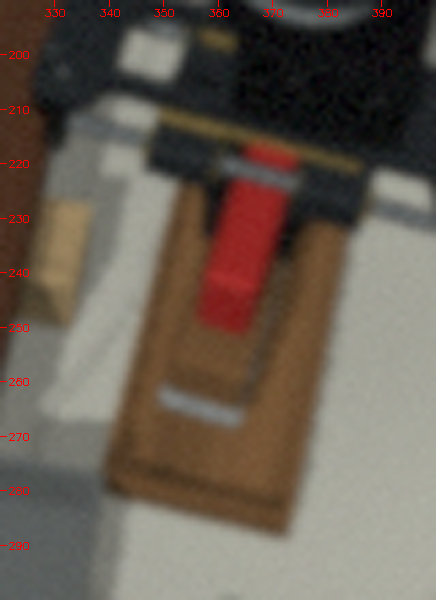

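Scraper is inside the tray outline, matching its start; lower to contact.

```bash
python3 -m creep '[[8,-1,0,0,0,0,10],[5,0,0,0,0,0,10],[1.5,0,0,0,0,0,10],[0,0,0,0,0,0,10],[0,0,0,0,0,0,10]]'
python3 go.py .4316 .0723 .0666 -.1
python3 -m creep '[[1,0,0,0,0,0,10],[1,0,0,0,0,0,10],[0,0,0,0,0,0,10],[0,0,0,0,0,0,10]]'
python3 go.py .4316 .0723 .0666 -.1
```

```text
time: 29.8
position: [0.4311, 0.0725, 0.2332]
tool_rot: [1.282, 1.16, -1.282]
ft_force: [-0.2, 0.8, -4.2]
grip_width: 0.272
t 29.8 gp [0.4311 0.0725 0.0692] F [-0.2  0.8 -4.2] w 23.7
shift in tool mm [2.6 0.5 0.2] turn [-0.  0. -0.]
time: 30.2
position: [0.4311, 0.0725, 0.2312]
tool_rot: [1.283, 1.16, -1.282]
ft_force: [-0.4, -0.8, -3.9]
grip_width: 0.275
t 30.2 gp [0.4311 0.0725 0.0672] F [-0.4 -0.8 -3.9] w 23.9
shift in tool mm [0.6 0.6 0.2] turn [-0. -0. -0.]
```

```bash
python3 -m creep '[[0.8,0,0,0,0,0,10],[0,0,0,0,0,0,10],[0,0,0,0,0,0,10]]'
python3 go.py .4316 .0723 .0666 -.1
python3 -m creep '[[0.5,0,0,0,0,0,10],[0,0,0,0,0,0,10],[0,0,0,0,0,0,10]]'
python3 go.py .4316 .0723 .0666 -.1
```

```text
time: 30.5
position: [0.4312, 0.0727, 0.2307]
tool_rot: [1.283, 1.16, -1.282]
ft_force: [-1.6, 1.2, 1.4]
grip_width: 0.273
t 30.5 gp [0.4313 0.0728 0.0667] F [-1.6  1.2  1.4] w 23.8
shift in tool mm [0.1 0.4 0.4] turn [ 0. -0. -0.]
time: 30.8
position: [0.4313, 0.0728, 0.2305]
tool_rot: [1.283, 1.161, -1.282]
ft_force: [-2.3, 0.8, 4.6]
grip_width: 0.273
t 30.8 gp [0.4314 0.0729 0.0665] F [-2.3  0.8  4.6] w 23.7
shift in tool mm [-0.1  0.3  0.4] turn [ 0.    -0.001 -0.   ]
```

```bash
python3 -m creep '[[-0.7,0,0,0,0,0,60],[0,0,0,0,0,0,60],[0,0,0,0,0,0,60],[0,0,0,0,0,0,60],[0,0,0,0,0,0,60]]'
python3 -m creep '[[-10,0,0,0,0,0,60],[-30,0,0,0,0,0,60],[-40,0,0,0,0,0,60],[-50,0,0,0,0,0,60],[-50,0,0,0,0,0,60]]'
python3 -m creep '[[0,0,0,0,0,0,60],[0,0,0,0,0,0,60],[0,0,0,0,0,0,60]]'
python3 -c "
from h import *
for n in('wrist','side','scene'):
    d=shot(n,'f'+n);crop(d['img'],0,0,640,400,'f'+n)
d,_=load('fside');crop(d['img'],180,210,400,375,'fsz')
d,_=load('fscene');crop(d['img'],120,130,320,330,'fcz')"
```

```text
time: 31.3
position: [0.4311, 0.0725, 0.2305]
tool_rot: [1.283, 1.16, -1.282]
ft_force: [0.4, -0.5, -0.1]
grip_width: 0.63
time: 31.8
position: [0.4306, 0.0718, 0.4131]
tool_rot: [1.284, 1.16, -1.282]
ft_force: [0.7, -0.5, 0.2]
grip_width: 0.684
time: 32.1
position: [0.4306, 0.0723, 0.41]
tool_rot: [1.282, 1.161, -1.284]
ft_force: [0.0, 0.2, 0.2]
grip_width: 0.692
```

View pics/fwrist.png

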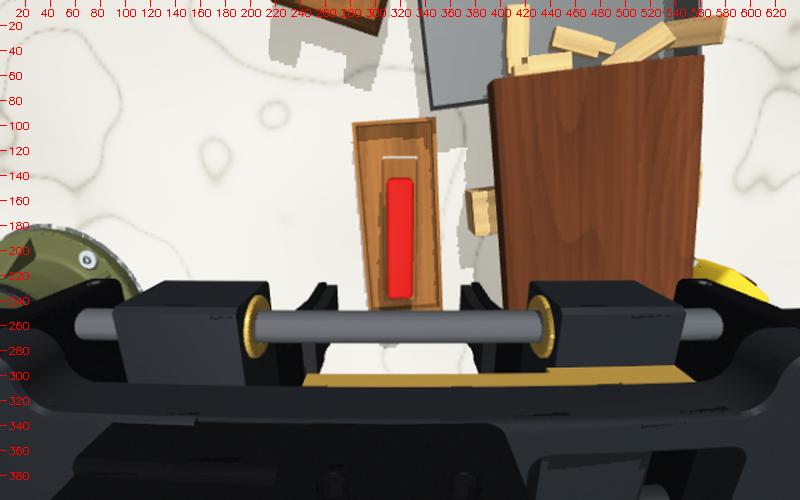

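View pics/fsz.png

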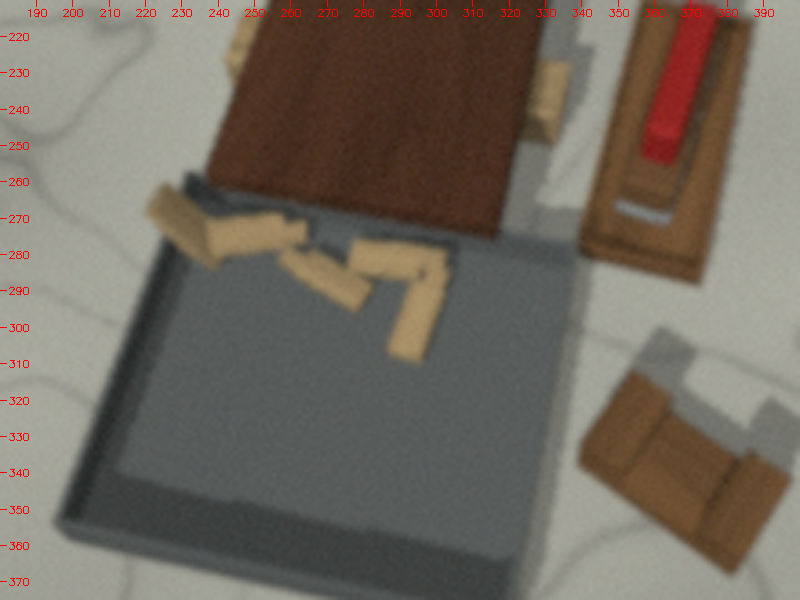

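View pics/fcz.png

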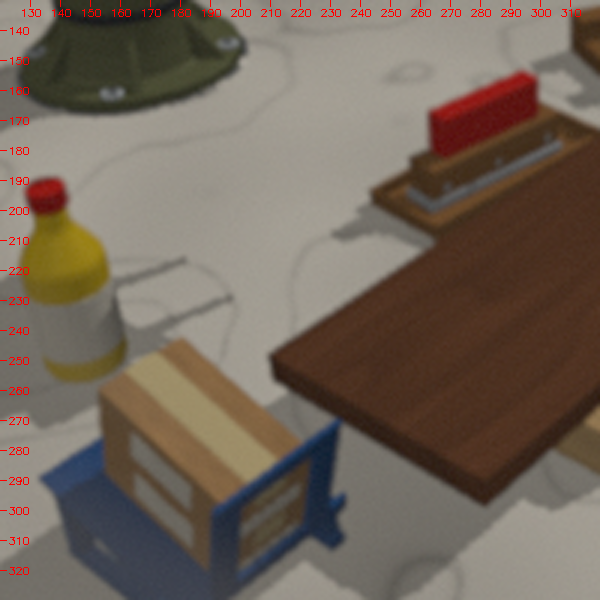

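```bash
python3 -m creep '[[0,46,-8,0,0,0,60],[0,46,-8,0,0,0,60],[0,46,-8,0,0,0,60],[0,46,-8,0,0,0,60],[0,46,-8,0,0,0,60]]'
python3 -m creep '[[0,30,0,0,0,0,60],[0,0,0,0,0,0,60],[0,0,0,0,0,0,60],[0,0,0,0,0,0,60]]'
python3 -c "
from h import *
d=shot('wrist','w20');crop(d['img'],0,0,640,400,'w20');print(state()['position'])"
```

```text
time: 32.75
position: [0.6657, 0.0906, 0.4085]
tool_rot: [1.279, 1.162, -1.284]
ft_force: [0.1, 0.5, 1.6]
grip_width: 0.69
time: 33.15
position: [0.6929, 0.0862, 0.4103]
tool_rot: [1.282, 1.161, -1.284]
ft_force: [0.1, 0.1, 0.6]
grip_width: 0.691
[0.69281554 0.08634246 0.41082533]
```

View pics/w20.png

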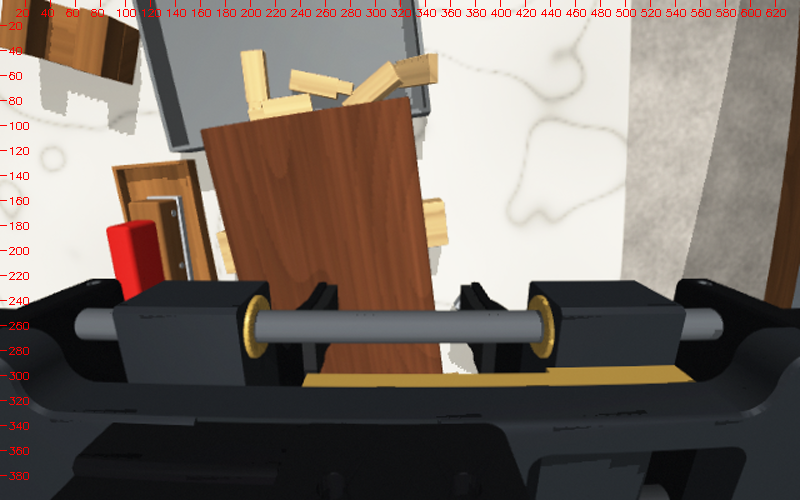

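Run:
```python
from fit import *
d,W=load('w20');crop(d['img'],110,0,370,130,'w20a');crop(d['img'],260,20,360,95,'w20b')
```

```text
(no output)
```

View pics/w20a.png

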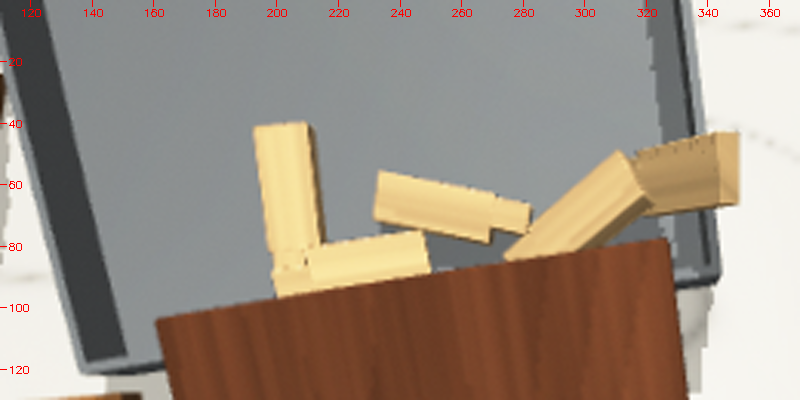

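View pics/w20b.png

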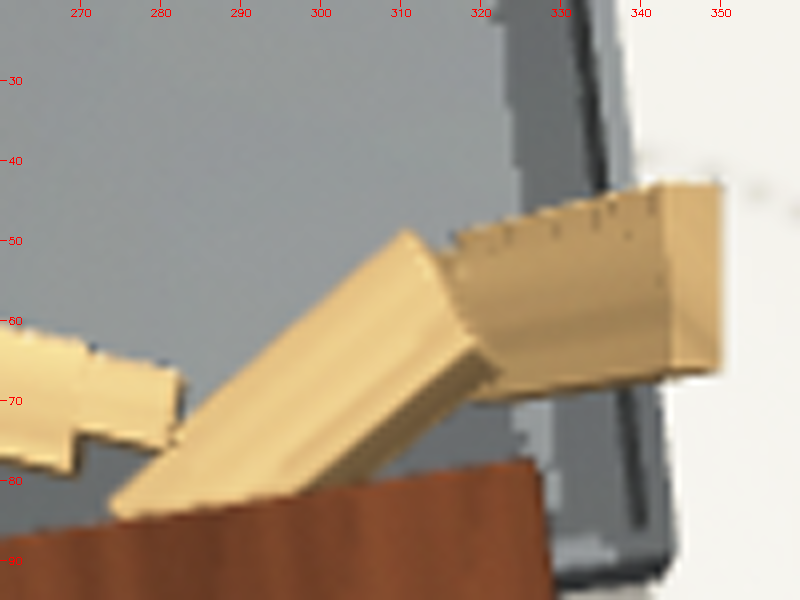

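Run:
```python
from fit import *
d,W2=load('w20');d,W=load('w17')
c=onz(W2,[(136.6,120.9),(344.4,88.8)],.036);print(c.round(4),np.linalg.norm(c[1]-c[0]))
yaw=np.arctan2(*(c[1]-c[0])[[1,0]]);print("yaw",yaw)
t0=c.mean(0)+.115*np.array([-np.sin(yaw),np.cos(yaw),0]);t0[2]=0;print("tray",t0.round(4))
tot=lambda P:R.from_euler("z",-yaw).apply(np.atleast_2d(P)-t0)
L,h=.031,.005
def run(w,use):
    O=[(W2,(L,w,-h),(350,42.9)),(W2,(L,-w,-h),(350,66.3)),(W2,(L,w,h),(342.5,43.4)),(W2,(L,-w,h),(343.8,67.1))]
    O2=[(W,(L,w,-h),(270.8,82.6)),(W,(L,-w,-h),(291.8,85)),(W,(L,w,h),(269.9,90.4)),(W,(L,-w,h),(291.2,91))]
    O3=[(I,(L,-w,h),(225.5,261)),(I,(L,w,h),(220.5,267.5)),(I,(-L,w,h),(240,282))]
    obs=O+O2*(use>0)+O3*(use>1)
    def f(p):
        P=R.from_rotvec(p[3:]).apply([o[1] for o in obs])+p[:3]
        return np.concatenate([proj(o[0],q)[0]-o[2] for o,q in zip(obs,P)])
    ang=.9;cc,s=np.cos(ang),np.sin(ang);M=np.c_[[cc,0,s],[0,1,0],[-s,0,cc]]
    r=least_squares(f,np.r_[.715,.233,.033,R.from_matrix(M).as_rotvec()])
    Rm=R.from_rotvec(r.x[3:]);print(w,use,r.cost.round(1),"tilt",np.degrees(np.arcsin(Rm.as_matrix()[2,0])).round(0),[(tot(Rm.apply([0,0,z])+r.x[:3])[0]*1e3).round(1).tolist() for z in(-h,h)])
for w in(.0095,.0105,.0115):
    for u in(0,1,2): run(w,u)
```

```text
[[0.476  0.1873 0.036 ]
 [0.734  0.1963 0.036 ]] 0.25819116644337914
yaw 0.035007599794158455
tray [0.601  0.3067 0.    ]
0.0095 0 0.2 tilt 42.0 [[107.3, -89.7, 95.1], [100.3, -91.0, 102.2]]
0.0095 1 15.2 tilt 50.0 [[115.2, -80.3, 48.2], [107.4, -80.9, 54.4]]
0.0095 2 25.5 tilt 54.0 [[119.6, -77.9, 28.8], [111.4, -78.1, 34.5]]
0.0105 0 0.1 tilt 46.0 [[112.8, -83.1, 65.2], [105.3, -84.2, 71.7]]
0.0105 1 5.8 tilt 51.0 [[117.0, -78.9, 39.3], [109.0, -79.5, 45.3]]
0.0105 2 13.1 tilt 54.0 [[119.6, -78.4, 27.8], [111.5, -78.5, 33.6]]
0.0115 0 0.1 tilt 51.0 [[118.6, -76.5, 35.4], [110.5, -77.5, 41.3]]
0.0115 1 2.1 tilt 53.0 [[119.1, -77.5, 29.0], [111.0, -77.9, 34.8]]
0.0115 2 8.1 tilt 55.0 [[119.9, -79.3, 26.5], [111.7, -79.2, 32.2]]
```

```bash
python3 -c "
from bench import monitor,ctrl
s=monitor.get_state();print(s['time'],s['ft_force'].round(1),s['qd'].round(3))
print(ctrl.close_job())"
```

```text
33.2 [-0.3  0.6  0.3] [-0.006 -0.011 -0.001 -0.001 -0.001  0.    -0.001]
the job is handed in; nothing more can be done
None
```

I stacked the carton on the rack, scraped all five chips off the board into the offcut tray, put the scraper back in its tool tray, and handed the job in at 33.2 s. The hand-in gave no verdict.

- **Cartons:** I pushed the carton down the slope until it met the backstop, at about x = -54.5 mm in the rack_bed frame, then let go. The pictures afterwards show it square and flat on the stocked carton.
- **Chips:** I counted all five in the tray, and the board is bare. Four lie in the tray. The fifth leans at about 54° on the wall farther from the robot, with its upper end over the rim. I fitted its pose from three pictures: its origin is at about x = 111–120 mm (limit 128), y = -78 mm and z about 27–35 mm. It passes, but with only about 8 mm to spare in x.
- **Scraper:** It stands upright in its tray, within about 1 mm of the gripper position where I picked it up.
- **Bystanders:** Nothing I saw touched the glue bottle, notched block or tape measure. They look unmoved in the last pictures, though I did not measure them again.

One measurement disagreed with the description. I found the offcut tray's centre about 12–15 mm to the robot's side of the board's centre line, where the description puts it on the line. I judged the chips against the tray's measured rim, which came out 258 mm wide against 260 mm stated.

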